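# Reassemble the bench plane

### The arm

A 6-joint arm with a two-finger parallel gripper is mounted at the origin on a cart in front of the work surface, level with it; the furniture and walls round the work are solid. World frame = base frame: x ahead of the robot, y to its left, z up, the work surface at z = 0. Lengths are in mm, angles in rad, forces in N, time in s.
With the tool pointing down it reaches from about 275 to 750 mm from the base axis. Payload 10.2 kg.
Tool frame: the origin (TCP) lies at the very end of the fingers, on their centre line; the grasp point (between the pads) lies 19 mm behind it; z points along the fingers, y is the line along which they close (so a half turn about z gives the same grasp; the last joint's range is limited). The gripper opens to 85 mm and grips with 20 to 120 N. Pads are 22 mm wide; open, the fingers measure 114 mm over their backs; the gripper's body (76 mm by 85 mm) begins 54 mm behind the grasp point. The pads swing forward as they close: fully open they stand 13 mm farther back than shut.
Start: joints at [1.037, 0.313, 1.498, -0, 1.331, -0.223], TCP at [160.569, 499.849, 231.294] pointing down, gripper open.
Joint ranges: [-2.94, 2.94], [-0.97, 2.17], [0.19, 2.56], [-1.23, 4.37], [0.02, 3.11], [-2.88, 2.88]. Speed limits (rad/s): [2.39, 2.39, 3.01, 3.14, 3.14, 3.14].

### API

Orientations are given as a unit quaternion [w, x, y, z].
In Python, from rig import telemetry, optics, ctrl gives the robot as it stands.
- The arm moves only by the tool servo_tool, never from a script. Its argument "deltas" is a list of rows, each a list of 3 entries, a list of its own where there are three numbers: the shift along the tool's x, y, z in units of 20 cm (1.0 is 20 cm), then the turn, a rotation vector about the tool's x, y, z in units of 90 degrees (1.0 is 90 degrees), then the opening, from 0 (shut) to 1 (fully open). A call has 1 to 8 rows; each row shifts and turns the commanded pose from where the row before left it, along the tool's axes as they then stand; what a row does not reach is not made up. A row lasts 1/10 s, in which the tool goes at most 50 mm and 8.59 degrees, less where a joint would pass 70% of its speed; a pose out of reach is approached as far as the arm can. A call with a number of a shift or a turn outside -1 to 1 is refused whole. A call with a gripper value outside its range is refused whole. The fingers move at their own pace and stop on an object; "squeeze" is the grip in N (left out, the last holds). Time passes only in rows, so rows that do not move let the fingers close. It gives the time, the measured TCP pose, the force, the opening and the grip force at its end, in the units of the state.
- telemetry.sense(): the state, without advancing time (a new reading comes with each control period).
- optics.capture(name): name is "side" or "top"; returns the picture (384x512x3 uint8, blue, green, red); there is no depth.
- optics.camera_model(name): a dict with "vfov" (degrees; the focal length in pixels is half the picture's height over the tangent of half this angle, whatever the lens; pixels are square), "cx", "cy" (the principal point, pixels), "R" (3x3) and "t" (3): a world point X has camera coordinates R X + t. Camera axes: x right, y down, z forward; pixel columns grow to the right and rows downward; lengths in mm; the calibration is good to about 2 mm. A picture is of the moment at which its call begins. camera_model takes no time and is no camera call.
- ctrl.finish_job(): hands the job in; it is judged then, once.
The state is a dict: "time_s": time; "joints": joint angles; "dq": joint speeds; "tau": joint torques, N m; "eef_pos": TCP position; "ee_rot": TCP orientation; "force": force on the tool from outside, world axes, zero at the start; "wrist_torque": the same for the moment, N m; "grip_width": opening from 0.0 (shut) to 1.0 (fully open); "grip_force": force on a finger pad.
Only numpy, scipy, OpenCV 4.12 (cv2) and the standard library are available. Lean on these libraries where they do the work, as an engineer would, in place of code of your own. Each camera call takes 0.05 s, during which the arm holds its last target. There are 200 camera calls.

### The job

Put the bench plane back together: lay the iron on the plane's sloping bed, cap-iron side up and cutting edge down at the mouth, and let it come down the bed until the end of its slot rests on the adjuster dog. Then lower the lever cap over the head of the screw, slide it down the bed until it is hooked fully under the head, and press its cam lever fully down to lock everything. Leave the glue bottle, the black stand housing, the sanding block and the brush where they are.

Things in the scene. Friction and masses are not known exactly. Their poses are not given: they have to be found in the camera images.
- plane: Steel bench plane 260 x 64 mm in a fixed wooden rest board 296 x 92 x 12 mm; it never moves. Origin: on the bench under the plane's mouth, on its centre line; x points to its rear handle, away from the robot to within 0.35 rad, y to the left, z up. Side walls 56 mm apart inside, highest (57 mm over the bench) at x = 0 to 30 mm, falling to 46 mm at x = 66 mm and 25 mm at x = 110 mm.
- plane_knob (a point): Top of the plane's round wooden front knob, 37 mm thick, 77 mm above the bench, 50 mm in front of the mouth; fixed.
- frog: The plane's bed, dark steel, 44 mm wide, fixed, rising at 40 degrees from the mouth towards the rear handle. Origin: at the mouth on the bed's surface line, 12 mm above the bench; x runs up the bed, y to the left, z square out of the bed (up and towards the front knob). Its surface is z = 0, from x = 20 to x = 145 mm.
- dog (a point): Middle of the upper edge of the adjuster dog's top: a fixed steel tab on the bed at x = 112 to 118 mm of the frog, 12 mm wide, 5 mm high. This point is at x = 118, z = 5 mm. The upper end of the iron's slot comes to rest against the dog's upper face; iron_centre is then at x = 96.5, y = 0, z = 3.25 mm of the frog.
- cap_screw (a point): Middle of the top of the lever-cap screw's head. The fixed screw stands square out of the bed at x = 80 mm of the frog: shank 7 mm thick, head 15 mm across and 5 mm thick, its underside 15 mm and its top 20 mm out of the bed. Axes as those of the frog.
- iron_centre (a point): Centre of the loose plane iron with its cap iron screwed on: a flat steel blade 185 x 50 x 6.5 mm, 0.3 kg. It lies cap-iron side (z) up on a fixed wooden bearer 150 x 28 x 22 mm, overhanging it all round; x points from the bevelled cutting edge to the upper end, y across. On the sloping bed it slides down by itself when let go.
- iron_slot_end (a point): Middle of the upper end of the slot through the iron, half-way through its thickness, 21.5 mm from iron_centre towards the iron's upper end, whose corners are clipped. The slot is 21 mm wide and 68 mm long and passes over the screw's head. Axes as those of the iron.
- cap_centre (a point): Centre of the loose steel lever cap, 136 x 52 x 13 mm, 0.29 kg, lying on a second such bearer. The point is 7 mm above its flat underside; x points from the lip (67 mm away) to the lever end (69 mm), y across, z out of its upper side. Side walls to grip, 52 mm over both, 12 mm high, from x = -34 to 69 mm. Fitted on the iron it lies at x = 91, z = 13.5 mm of the frog, 15.5 once locked.
- keyhole (a point): Middle of the wide hole of the lever cap's keyhole, 22 mm wide and 24 mm long, at the upper side of the cap's 4 mm thick web, 36 mm from cap_centre towards the lip. The screw's head passes through it. Axes as those of the cap.
- keyhole_end (a point): Middle of the end of the keyhole's narrow slot (9.5 mm wide, which the screw's head cannot pass), 7.5 mm from cap_centre towards the lip. The slot runs from the wide hole up to here; hooked fully, the screw's shank touches this end. The web then has 1.5 mm of play under the head until the lever is pressed.
- cam_lever (a joint): Angle of the lever cap's cam lever (rad): 0 = fully down, lying along the cap with its free end pointing up the bed; it starts raised, at 1.3 to 1.5, about square to the cap, and stays where it is left. Near the end of its travel the cam presses on the iron and the lever resists; swinging it over can draw the cap a few mm up the bed.
- cam_lever_pivot (a point): Middle of the cam lever's pivot, which runs across the cap 51 mm from cap_centre towards the lever end, at the height of cap_centre. The lever is 24 mm wide and its free end 44 mm from the pivot. Axes as those of the cap.
- cam_lever_tip (a point): On the lever's upper face (the face towards the lip while the lever is raised), 40 mm from the pivot, in the middle of its width.
- glue_bottle: Upright glue bottle, 47 mm across, 146 mm tall; bystander. Origin under its centre.
- housing: Black stand housing with a sloped plate, 142 x 68 x 82 mm; bystander. Origin under its centre.
- sanding_block: Sanding block 58 x 91 x 34 mm; bystander. Origin under its centre.
- brush: Flat brush, 36 x 188 x 12 mm, lying on the bench; bystander. Origin under its centre.
- fixture_handle (a point): Top of the upright red handle of a drilling fixture (144 x 170 mm foot) that stands fixed on the bench behind the bearers, 210 mm above the bench; it plays no part, but carried things must clear it.

How it is judged:
By the outcome, as a careful person would: the job done as asked, in the order asked, and still so for the second after the job is handed in, with the robot touching nothing.
It also fails if it takes over 64 s, if anything falls off the work surface, if the arm or the gripper's body presses on something with over 40 N, if the wrist force passes 120 N, or if a joint passes its speed limit or range.

## Working session

There is one attempt and no reset: what is moved stays moved. The work goes in short steps, Python scripts to look and compute and a tool call to move; the robot and the scene stay as the last step left them, time stands still between calls to the robot, and variables do not carry over. Pictures are saved under pics/ and viewed, at most 10 in all, crops included, and the job is handed in when it is done.

Besides the shell and the picture viewer there is one more tool, called after "Call:" as a command line: name --argument value ..., lists and objects as JSON in quotes. servo_tool: Moves the arm, as the interface text tells. Its arguments: {"type":"object","properties":{"deltas":{"type":"array"},"squeeze":{"type":"number"}},"required":["deltas"]}

```bash
ls; mkdir -p pics
python3 - <<'E'
from rig import telemetry, optics
import cv2, numpy as np
for n in ("side","top"):
    cv2.imwrite(f"pics/{n}0.png", cv2.resize(optics.capture(n),(800,600),interpolation=cv2.INTER_CUBIC)); 
    m=optics.camera_model(n); print(n,m)
    R=np.array(m["R"]);print("C",-R.T@np.array(m["t"]))
s=telemetry.sense();print(s)
E
```

```text
pics
side {'vfov': 53.107615691281794, 'cx': 257.36500482766314, 'cy': 198.14171743272877, 'R': array([[ 0.9801338 , -0.19782038, -0.01431206],
       [-0.08944263, -0.3764447 , -0.92211138],
       [ 0.17702472,  0.90507264, -0.38665975]]), 't': array([-579.16592031,  195.70054826, 1162.39799576])}
C [  379.39088045 -1092.95500981   621.62116659]
top {'vfov': 54.776021848373844, 'cx': 257.5286424321657, 'cy': 192.32153735004246, 'R': array([[-2.35514080e-02, -9.99715228e-01, -3.84628601e-03],
       [-9.88698648e-01,  2.38613117e-02, -1.48005478e-01],
       [ 1.48055108e-01,  3.17080367e-04, -9.88979062e-01]]), 't': array([  23.16983881,  580.22850481, 1374.36047167])}
C [ 370.73573261    8.88244476 1445.17984488]
{'time_s': 0.1, 'joints': array([ 1.03662369e+00,  3.13392296e-01,  1.49836437e+00, -1.31665538e-05,
        1.33097492e+00, -2.23405010e-01]), 'dq': array([-0.00084733, -0.00230588, -0.00253251,  0.00049003,  0.0005565 ,
       -0.00132604]), 'tau': array([ 2.60959925e-03, -4.12898970e+01, -2.60138458e+01, -1.30304734e-04,
        3.05612746e-03,  5.93617614e-06]), 'eef_pos': array([160.43902043, 499.64737165, 230.79196548]), 'ee_rot': array([-2.04645593e-04,  1.54757725e-01,  9.87952287e-01, -5.31463850e-04]), 'force': array([0.083205  , 0.23019064, 0.05529569]), 'wrist_torque': array([ 0.03811169,  0.03187848, -0.00016409]), 'grip_force': 0.0, 'grip_width': 0.9962342634438351}
```

View pics/top0.png

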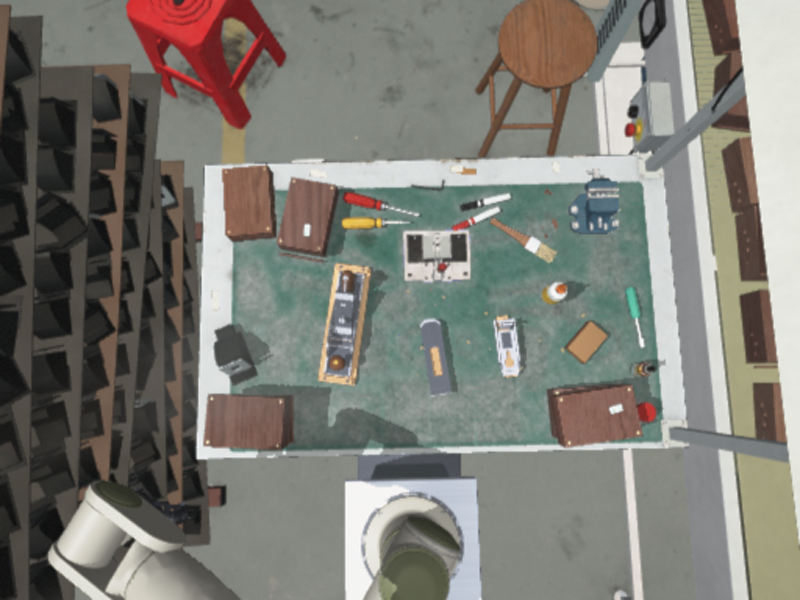

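View pics/side0.png

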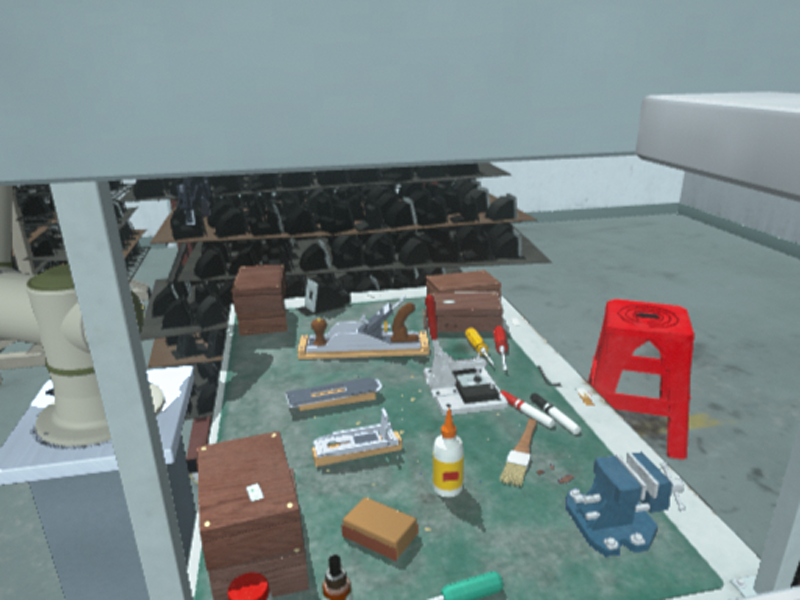

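The top view shows the plane at left (knob ~(336,362), handle ~(346,280)), the iron at (437,357), the lever cap at (508,347) and the fixture at (437,255). The side view shows the plane behind, then the iron at (335,392) and the cap at (358,440) with its lever upright at (385,420). Next I'll take zoomed crops.

```bash
cat > h.py <<'E'
import numpy as np, cv2
from scipy.spatial.transform import Rotation as Ro
from rig import telemetry, optics
def cam(n):
    m=optics.camera_model(n);R=np.array(m["R"]);t=np.array(m["t"])
    f=192/np.tan(np.radians(m["vfov"]/2));return R,t,f,m["cx"],m["cy"]
def ray(n,uv):
    R,t,f,cx,cy=cam(n);C=-R.T@t
    d=R.T@np.array([(uv[0]-cx)/f,(uv[1]-cy)/f,1]);return C,d/np.linalg.norm(d)
def onz(n,uv,z):
    C,d=ray(n,uv);return C+d*(z-C[2])/d[2]
def proj(n,X):
    R,t,f,cx,cy=cam(n);c=R@np.array(X)+t;return np.array([f*c[0]/c[2]+cx,f*c[1]/c[2]+cy])
def tri(a,b):
    C1,d1=ray("top",a);C2,d2=ray("side",b)
    A=np.array([d1,-d2]).T;s=np.linalg.lstsq(A,C2-C1,rcond=None)[0]
    p,q=C1+s[0]*d1,C2+s[1]*d2;return (p+q)/2,np.linalg.norm(p-q)
def crop(n,x,y,w,h,k,name,img=None):
    img=optics.capture(n) if img is None else img
    o=cv2.resize(img[y:y+h,x:x+w],None,fx=k,fy=k,interpolation=cv2.INTER_CUBIC)
    cv2.imwrite(f"pics/{name}.png",o)
E
python3 - <<'E'
from h import *
t=optics.capture("top");s=optics.capture("side");cv2.imwrite("t.png",t);cv2.imwrite("s.png",s)
crop("top",200,165,140,95,5.7,"tc",t)
crop("side",180,185,100,118,5,"sc",s)
E
```

```text
(no output)
```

View pics/tc.png

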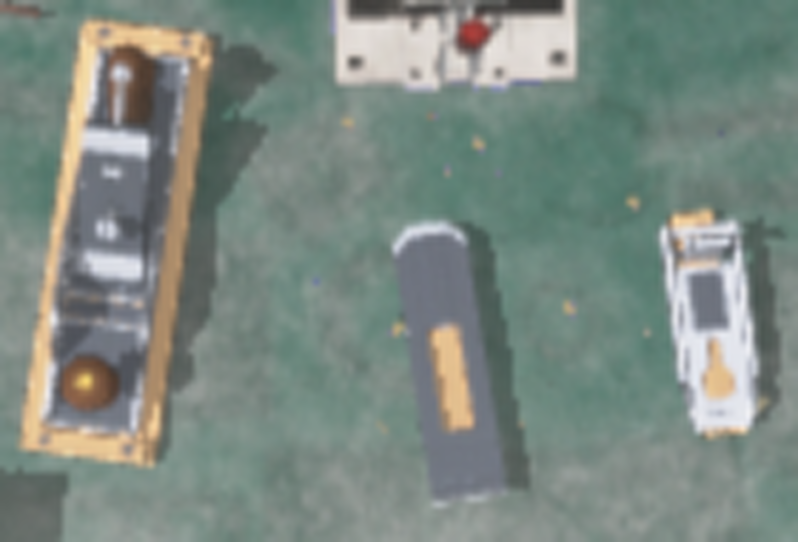

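View pics/sc.png

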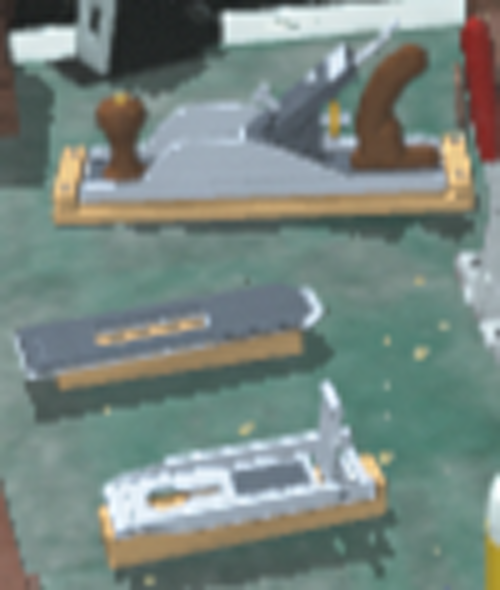

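The crops are clear. In tc: knob (90,380), screw head (107,230), dog (112,170), iron slot's upper end (445,325), cap keyhole's wide hole (718,382). Lip and cutting edge both point to the robot, as on the plane, and the lever is upright. I'll fit contours to measure them.

```bash
cat > m.py <<'E'
from h import *
K=8
def up(img,x,y,w,h): return cv2.resize(img[y:y+h,x:x+w],None,fx=K,fy=K,interpolation=cv2.INTER_CUBIC)
def uv(p,x,y): return np.array([x+(p[0]+.5)/K-.5,y+(p[1]+.5)/K-.5])
def biggest(m):
    c=max(cv2.findContours(m,cv2.RETR_EXTERNAL,cv2.CHAIN_APPROX_NONE)[0],key=cv2.contourArea);return c
def rect(img,box,lo,hi,z,cl=0,n="top"):
    h=cv2.cvtColor(up(img,*box),cv2.COLOR_BGR2HSV);m=cv2.inRange(h,np.array(lo),np.array(hi))
    if cl: m=cv2.morphologyEx(m,cv2.MORPH_CLOSE,np.ones((cl,cl)))
    c=biggest(m); P=np.array([onz(n,uv(p[0],*box[:2]),z)[:2] for p in c]).astype(np.float32)
    (cx,cy),(a,b),ang=cv2.minAreaRect(P)
    ang=np.radians(ang); 
    if a<b: a,b,ang=b,a,ang+np.pi/2
    ang=(ang+np.pi/2)%np.pi-np.pi/2
    return np.round([cx,cy,a,b],1),round(ang,4),P
E
python3 - <<'E'
from m import *
t=cv2.imread("t.png")
hsv=cv2.cvtColor(t,cv2.COLOR_BGR2HSV)
for nm,p in dict(board=(80,200),iron=(430,280),slot=(451,377),capw=(740,330),hole=(718,382),bench=(350,250)).items():
    print(nm,hsv[int(165+p[1]/5.7),int(200+p[0]/5.7)])
print("board",*rect(t,(200,165,42,85),(8,70,120),(28,255,255),12,60)[:2])
print("iron",*rect(t,(265,200,30,56),(100,0,60),(140,90,255),28.5,30)[:2])
print("slot",*rect(t,(272,218,14,28),(8,60,120),(28,255,255),27)[:2])
print("cap",*rect(t,(312,196,26,48),(0,0,190),(180,45,255),35,50)[:2])
print("hole",*rect(t,(318,222,14,15),(8,50,120),(28,255,255),30)[:2])
# tri points
for nm,a,b in [("knob",(90,380),(121,97)),("lever tip",(705,235),(328,385)),("hole",(718,382),(165,496)),("slotend",(445,325),(207,318))]:
    q=tri((200+a[0]/5.7-.4,165+a[1]/5.7-.4),(180+b[0]/5-.4,185+b[1]/5-.4));print(nm,np.round(q[0],1),round(q[1],1))
E
```

```text
board [109  29 124]
iron [109  34 127]
slot [ 17  94 226]
capw [111  11 235]
hole [ 18  94 227]
bench [ 77  38 141]
board [533.7 154.9 325.2  93. ] -0.1525
iron [442.8 -60.9 185.6  61.7] 0.1303
slot [432.3 -67.7  68.3  20.8] 0.1292Traceback (most recent call last):
  File "<stdin>", line 9, in <module>
  File "m.py", line 10, in rect
    c=biggest(m); P=np.array([onz(n,uv(p[0],*box[:2]),z)[:2] for p in c]).astype(np.float32)
                              ~~~^^^^^^^^^^^^^^^^^^^^^^^
  File "h.py", line 11, in onz
    C,d=ray(n,uv);return C+d*(z-C[2])/d[2]
        ~~~^^^^^^
  File "h.py", line 8, in ray
    R,t,f,cx,cy=cam(n);C=-R.T@t
                ~~~^^^
  File "h.py", line 5, in cam
    m=optics.camera_model(n);R=np.array(m["R"]);t=np.array(m["t"])
ValueError: time passes only in moves, steps and waits
```

```bash
sed -i 's/^def cam(n):/from functools import lru_cache\n@lru_cache\ndef cam(n):/' h.py
cat > f.py <<'E'
from m import *
t=cv2.imread("t.png")
def quad(img,box,lo,hi,z,cl):
    h=cv2.cvtColor(up(img,*box),cv2.COLOR_BGR2HSV);m=cv2.inRange(h,np.array(lo),np.array(hi))
    m=cv2.morphologyEx(m,cv2.MORPH_CLOSE,np.ones((cl,cl)));m=cv2.morphologyEx(m,cv2.MORPH_OPEN,np.ones((9,9)))
    c=biggest(m);print(c.min((0,1)),c.max((0,1)))
    c=cv2.convexHull(c);return c
E
python3 - <<'E'
from f import *
for s in (60,80,100):
    print("board",*rect(t,(203,166,36,82),(10,s,130),(28,255,255),12,40)[:2])
for v in (200,220): print("cap",*rect(t,(312,196,26,48),(0,0,v),(180,40,255),36,40)[:2])
print("hole",*rect(t,(318,222,14,15),(8,50,120),(28,255,255),30)[:2])
print("irondark",*rect(t,(265,205,26,50),(100,18,90),(125,60,160),28.5,20)[:2])
for nm,a,b in [("knob",(90,380),(121,97)),("lever tip",(705,235),(328,385)),("hole",(718,382),(165,496)),("slotend",(445,325),(207,318))]:
    q=tri((200+a[0]/5.7-.4,165+a[1]/5.7-.4),(180+b[0]/5-.4,185+b[1]/5-.4));print(nm,np.round(q[0],1),round(q[1],1))
# board corners by hand
for p in [(83,20),(213,33),(155,466),(22,450)]: print(np.round(onz("top",(200+p[0]/5.7-.4,165+p[1]/5.7-.4),12),1))
E
```

```text
board [529.4 156.7 307.4 103.8] -0.1821
board [529.6 155.4 304.4 100.3] -0.1861
board [433.5 180.4  24.   20.7] -0.6011
cap [ 461.  -242.6  138.4   51.9] 0.0854
cap [ 461.5 -242.6  137.4   50. ] 0.0852
hole [ 434.4 -246.1   37.5   19.4] -0.0497
irondark [442.7 -66.7 180.8  50.6] 0.1272
knob [433.4 167.3  79.5] 2.0
lever tip [ 515.7 -233.1   76.6] 6.8
hole [ 424.  -245.6   28.9] 3.1
slotend [466.3 -64.9  27.6] 3.2
[686.1 178.3  12. ]
[674.7  88.4  12. ]
[379.  131.9  12. ]
[391.8 221.2  12. ]
```

```bash
cat > pl.py <<'E'
from h import *
c4,s4=np.cos(np.radians(40)),np.sin(np.radians(40))
def frog2plane(x,y,z): return np.array([x*c4-z*s4,y,12+x*s4+z*c4])
def plane2w(p,o,yaw): return np.array([o[0]+p[0]*np.cos(yaw)-p[1]*np.sin(yaw),o[1]+p[0]*np.sin(yaw)+p[1]*np.cos(yaw),p[2]])
E
python3 - <<'E'
from pl import *
yaw=-.1454; k=onz("top",(200+90/5.7-.4,165+380/5.7-.4),77);print("knob77",k)
o=k[:2]+50*np.array([np.cos(yaw),np.sin(yaw)]);print("o",o)
pts={"screw":frog2plane(80,0,20),"dog":frog2plane(118,0,5),"bl":frog2plane(145,22,0),"br":frog2plane(145,-22,0),"knob":(-50,0,77),"wl":(30,28,57),"wr":(30,-28,57)}
outs=[]
for n,x,y,w,h,f in (("top",205,165,30,72,"t.png"),("side",190,186,70,46,"s.png")):
    k=8 if n=="top" else 8
    im=cv2.resize(cv2.imread(f)[y:y+h,x:x+w],None,fx=k,fy=k,interpolation=cv2.INTER_CUBIC)
    im2=im.copy()
    for p in pts.values():
        q=(proj(n,plane2w(p,o,yaw))-(x,y)+.5)*k
        cv2.circle(im2,tuple(int(v) for v in q),2,(0,0,255),-1)
    outs+= [im,im2] if n=="top" else [im2]
H=max(i.shape[0] for i in outs)
o2=np.hstack([cv2.copyMakeBorder(i,0,H-i.shape[0],0,0,0) for i in outs[:2]])
cv2.imwrite("pics/ptop.png",np.hstack([o2]));cv2.imwrite("pics/pside.png",outs[2]);print(o2.shape)
E
```

```text
knob77 [434.54991799 167.62383642  77.        ]
o [484.02231948 160.3794254 ]
(576, 480, 3)
```

View pics/ptop.png

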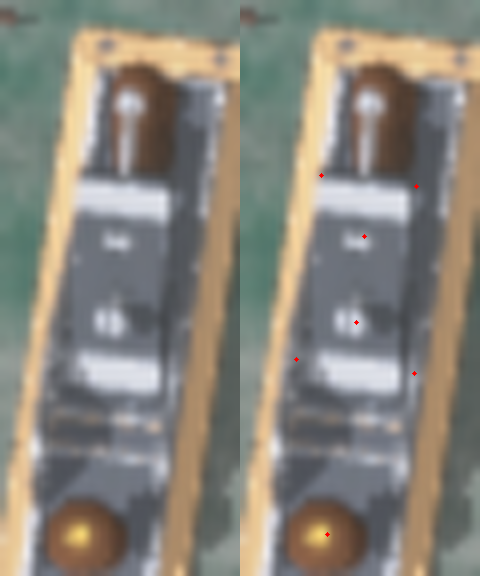

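View pics/pside.png

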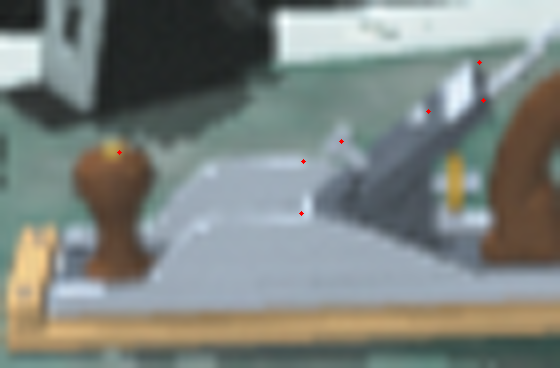

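The predicted points land about 6 zoom px to the right of the real screw head (110,321), dog (117,240) and knob highlight (80,535). I'll refine using blob centroids.

Run:
```python
from pl import *
from m import up,uv
t=cv2.imread("t.png");box=(205,165,30,72);u=cv2.cvtColor(up(t,*box),cv2.COLOR_BGR2GRAY)
yaw=-.1454
def blob(x0,x1,y0,y1,th):
    w=np.clip(u[y0:y1,x0:x1].astype(float)-th,0,None);Y,X=np.mgrid[y0:y1,x0:x1];return uv(((X*w).sum()/w.sum(),(Y*w).sum()/w.sum()),205,165)
for nm,b,p in [("screw",(92,130,304,342,165),frog2plane(80,0,20)),("dog",(100,136,230,252,150),frog2plane(115,0,5))]:
    c=blob(*b);X=onz("top",c,p[2]);d=plane2w(p,(0,0),yaw)
    print(nm,np.round(c,2),np.round((c-(205,165)+.5)*8,1),np.round(X,1),"o:",np.round(X-d,1)[:2])
for k in [(81,535)]:
    X=onz("top",uv(k,205,165),77);print("knob",X,"o",X-plane2w((-50,0,77),(0,0),yaw))
for q in [((78,180),22),((170,185),-22)]:
    X=onz("top",uv(q[0],205,165),105.2);print("bedend o",X-plane2w(frog2plane(145,q[1],0),(0,0),yaw))
```

```text
screw [218.28 204.8 ] [110.2 322.4] [532.  156.1  78.7] o: [484.1 163.1]
dog [219.21 194.82] [117.7 242.5] [567.7 151.1  89.8] o: [483.8 163.4]
knob [433.98584659 170.20930463  77.        ] o [483.45824808 162.96489361   0.        ]
bedend o [ 4.81553666e+02  1.61542207e+02 -4.20340455e-03]
bedend o [ 4.84588440e+02  1.62947997e+02 -4.20340455e-03]
```

Plane origin is (483.9,163.2) with yaw -0.145, from three points that agree. The iron centre is at (444.7,-66.1), yaw 0.128, and the cap centre at (460,-242.7), yaw 0.085. All sizes match. Next is a planner helper, then I start moving.

```bash
cat > g.py <<'E'
from pl import *
O=np.array([483.9,163.2]);YAW=-.145
def Rtool(yaw,tilt=0):
    # tool x = -object x, z down; tilt = bed slope (rad)
    return Ro.from_euler('z',yaw)*Ro.from_euler('y',-tilt)*Ro.from_matrix(np.array([[-1,0,0],[0,1,0],[0,0,-1.]]).T)
def F(x,y,z): return plane2w(frog2plane(x,y,z),O,YAW)
def state():
    s=telemetry.sense();q=s["ee_rot"];return s,np.array(s["eef_pos"]),Ro.from_quat([q[1],q[2],q[3],q[0]])
def go(pos,R=None,p=None,R0=None):
    if p is None: s,p,R0=state()
    R=R or R0
    d=R0.inv().apply(np.array(pos)-p)/200; r=(R0.inv()*R).as_rotvec()/(np.pi/2)
    n=int(max(np.ceil(np.linalg.norm(d)*200/49),np.ceil(np.linalg.norm(r)*90/8.5),1))
    print("at",np.round(p,1),"rows",n,"tot shift",np.round(d,3),"turn",np.round(r,3))
    print("  shift-first per row",np.round(d/n,4),np.round(r/n,4)," | new-axes shift",np.round(R.inv().apply(np.array(pos)-p)/200,3))
    return np.array(pos),R
E
python3 - <<'E'
from g import *
s,p,R0=state();print(s["time_s"])
Ri=Rtool(.128)
a=go((p[0],p[1],231),Ri)
b=go((445,-66,150),None,(p[0],p[1],231),Ri)
E
```

```text
0.2
at [160.5 499.7 231. ] rows 3 tot shift [ 0. -0. -0.] turn [-0.    -0.    -0.279]
  shift-first per row [ 0. -0. -0.] [-0.0001 -0.0001 -0.0931]  | new-axes shift [ 0.  0. -0.]
at [160.5 499.7 231. ] rows 14 tot shift [-1.05  -2.987  0.405] turn [0. 0. 0.]
  shift-first per row [-0.075  -0.2134  0.0289] [0. 0. 0.]  | new-axes shift [-1.05  -2.987  0.405]
```

Call:
servo_tool --deltas '[[[0, 0, 0], [0, 0, -0.07], 1], [[0, 0, 0], [0, 0, -0.07], 1], [[0, 0, 0], [0, 0, -0.07], 1], [[0, 0, 0], [0, 0, -0.07], 1], [[-0.075, -0.2, 0], [0, 0, 0], 1], [[-0.075, -0.2, 0], [0, 0, 0], 1], [[-0.075, -0.2, 0], [0, 0, 0], 1], [[-0.075, -0.2, 0], [0, 0, 0], 1]]' --squeeze 60

```text
time_s: 1.0
eef_pos: [241.0, 347.4, 231.2]
ee_rot: [0.0, -0.065, 0.998, -0.0]
force: [1.0, 0.5, 0.1]
grip_width: 1.002
grip_force: 0.0
```

Call:
servo_tool --deltas '[[[-0.075, -0.21, 0], [0, 0, 0], 1], [[-0.075, -0.21, 0], [0, 0, 0], 1], [[-0.075, -0.21, 0], [0, 0, 0], 1], [[-0.075, -0.21, 0], [0, 0, 0], 1], [[-0.075, -0.21, 0], [0, 0, 0], 1], [[-0.075, -0.21, 0.05], [0, 0, 0], 1], [[-0.075, -0.21, 0.1], [0, 0, 0], 1], [[0, 0, 0], [0, 0, 0], 1]]'

```text
time_s: 1.8
eef_pos: [383.3, 67.2, 199.4]
ee_rot: [-0.002, -0.062, 0.998, -0.0]
force: [-1.2, 0.2, -0.2]
grip_width: 1.0
grip_force: 0.0
```

Run:
```python
from g import *
s,p,R0=state();print(s["time_s"],s["joints"])
go((445,-66,75),Rtool(.128))
```

```text
1.8 [-1.29334114e-01  4.16554570e-02  1.91318876e+00 -7.95075028e-04
  1.18979573e+00 -1.82296812e+00]
at [383.3  67.2 199.4] rows 4 tot shift [-0.226 -0.699  0.621] turn [ 0.    -0.002 -0.003]
  shift-first per row [-0.0566 -0.1748  0.1553] [ 0.     -0.0005 -0.0008]  | new-axes shift [-0.221 -0.7    0.622]
```

Call:
servo_tool --deltas '[[[-0.055, -0.175, 0], [0, 0, 0], 1], [[-0.055, -0.175, 0.1], [0, 0, 0], 1], [[-0.055, -0.175, 0.2], [0, 0, 0], 1], [[-0.055, -0.175, 0.15], [0, 0, 0], 1], [[0, 0, 0.17], [0, 0, 0], 1], [[0, 0, 0], [0, 0, 0], 1]]'

```text
time_s: 2.4
eef_pos: [441.0, -59.0, 77.4]
ee_rot: [-0.003, -0.064, 0.998, 0.002]
force: [-0.0, 0.2, 0.5]
grip_width: 0.998
grip_force: 0.0
```

Run:
```python
from g import *
s,p,R0=state();print(s["time_s"])
go((445,-66,8),Rtool(.128))
crop("side",200,190,100,100,6,"s1")
```

```text
2.4
at [441.  -59.   77.4] rows 2 tot shift [-0.018 -0.039  0.347] turn [ 0.003 -0.004 -0.   ]
  shift-first per row [-0.0089 -0.0194  0.1734] [ 0.0013 -0.0021 -0.    ]  | new-axes shift [-0.016 -0.037  0.347]
```

View pics/s1.png

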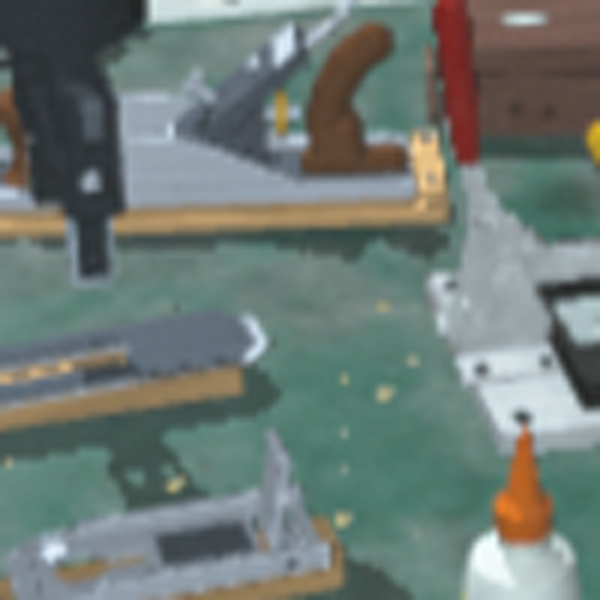

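The crop shows the open gripper above the iron, its near finger tip at (92,277), clear of everything. Descend and grip.

Call:
servo_tool --deltas '[[[-0.016, -0.037, 0.1], [0, 0, 0], 1], [[0, 0, 0.15], [0, 0, 0], 1], [[0, 0, 0.1], [0, 0, 0], 1], [[0, 0, 0], [0, 0, 0], 1]]'

```text
time_s: 2.85
eef_pos: [446.9, -65.7, 10.6]
ee_rot: [-0.001, -0.065, 0.998, 0.0]
force: [0.1, 0.3, 0.1]
grip_width: 0.999
grip_force: 0.0
```

Call:
servo_tool --deltas '[[[0, 0, 0], [0, 0, 0], 0.3], [[0, 0, 0], [0, 0, 0], 0.3], [[0, 0, 0], [0, 0, 0], 0.3], [[0, 0, 0], [0, 0, 0], 0.3], [[0, 0, 0], [0, 0, 0], 0.3], [[0, 0, 0], [0, 0, 0], 0.3]]'

```text
time_s: 3.45
eef_pos: [448.0, -66.7, 12.3]
ee_rot: [0.001, -0.065, 0.998, -0.0]
force: [-2.7, 2.7, 12.4]
grip_width: 0.566
grip_force: 60.1
```

Run:
```python
from g import *
s,p,R0=state();print(s["time_s"],s["force"],s["grip_width"],s["grip_force"],p)
```

```text
3.45 [-2.656995    2.71575785 12.37740754] 0.5658783014201793 60.065115094184875 [448.03722276 -66.65544143  12.26744242]
```

Run:
```python
from g import *
Ri=Rtool(.128);T=np.radians(40);Rf=Rtool(YAW,T)
print("handle",onz("top",(200+472/5.7-.4,165+35/5.7-.4),205))
p0=np.array([447.5,-66.5,210.])
h=F(138.2,0,36);print("hover",h,Rf.apply([0,0,1]))
hh=h+[0,0,60]
go(hh,Rf,p0,Ri)
```

```text
handle [628.7958074  -77.34951572 205.        ]
hover [565.75884329 151.24657649 128.41084761] [ 0.63604214 -0.09287794 -0.76604444]
at [447.5 -66.5 210. ] rows 6 tot shift [-0.725  1.004  0.108] turn [ 0.061 -0.442  0.167]
  shift-first per row [-0.1209  0.1674  0.018 ] [ 0.0101 -0.0736  0.0278]  | new-axes shift [-0.258  1.163  0.358]
```

Call:
servo_tool --deltas '[[[0, 0, -0.05], [0, 0, 0], 0.3], [[0, 0, -0.15], [0, 0, 0], 0.3], [[0, 0, -0.2], [0, 0, 0], 0.3], [[0, 0, -0.2], [0, 0, 0], 0.3], [[0, 0, -0.2], [0, 0, 0], 0.3], [[0, 0, -0.15], [0, 0, 0], 0.3], [[0, 0, -0.05], [0, 0, 0], 0.3]]'

```text
time_s: 4.15
eef_pos: [447.8, -66.8, 213.9]
ee_rot: [0.003, -0.065, 0.998, -0.001]
force: [-0.5, -0.7, -2.7]
grip_width: 0.562
grip_force: 63.6
```

Call:
servo_tool --deltas '[[[0, 0.05, 0], [0.008, -0.055, 0.021], 0.3], [[0, 0.05, 0], [0.008, -0.055, 0.021], 0.3], [[0, 0.05, 0], [0.008, -0.055, 0.021], 0.3], [[0, 0.05, 0], [0.008, -0.055, 0.021], 0.3], [[0, 0.05, 0], [0.008, -0.055, 0.021], 0.3], [[0, 0.05, 0], [0.008, -0.055, 0.021], 0.3], [[0, 0.05, 0], [0.008, -0.055, 0.021], 0.3], [[0, 0.05, 0], [0.007, -0.055, 0.021], 0.3]]'

```text
time_s: 4.95
eef_pos: [445.5, 13.6, 208.1]
ee_rot: [0.341, 0.069, 0.937, -0.026]
force: [-0.2, 0.2, -2.2]
grip_width: 0.566
grip_force: 63.6
```

Run:
```python
from g import *
s,p,R0=state();print(s["time_s"],s["joints"])
go(F(138.2,0,36)+[0,0,60],Rtool(YAW,np.radians(40)))
```

```text
4.95 [-0.28458772 -0.14652169  2.2385178   0.24124128  0.36625287 -1.90271518]
at [445.5  13.6 208.1] rows 4 tot shift [-0.316  0.77   0.391] turn [-0.002 -0.    -0.001]
  shift-first per row [-0.079   0.1924  0.0977] [-0.0006 -0.0001 -0.0002]  | new-axes shift [-0.317  0.768  0.394]
```

Call:
servo_tool --deltas '[[[-0.05, 0.13, 0.065], [0, 0, 0], 0.3], [[-0.05, 0.13, 0.065], [0, 0, 0], 0.3], [[-0.05, 0.13, 0.065], [0, 0, 0], 0.3], [[-0.05, 0.13, 0.065], [0, 0, 0], 0.3], [[-0.05, 0.13, 0.065], [0, 0, 0], 0.3], [[-0.05, 0.12, 0.065], [0, 0, 0], 0.3], [[0, 0, 0], [0, 0, 0], 0.3]]'

```text
time_s: 5.65
eef_pos: [562.3, 150.4, 185.5]
ee_rot: [0.338, 0.067, 0.938, -0.026]
force: [-0.7, -0.4, -3.5]
grip_width: 0.565
grip_force: 63.8
```

Run:
```python
from g import *
s,p,R0=state();print(s["time_s"],s["joints"])
go(F(138.2,0,36),Rtool(YAW,np.radians(40)))
```

```text
5.65 [ 0.14164082  0.24474889  1.88910226 -0.51488253  0.38161535 -0.86670514]
at [562.3 150.4 185.5] rows 2 tot shift [0.17  0.008 0.23 ] turn [-0.002 -0.003  0.002]
  shift-first per row [0.0848 0.004  0.1152] [-0.0009 -0.0017  0.0008]  | new-axes shift [0.171 0.007 0.229]
```

Call:
servo_tool --deltas '[[[0.057, 0.003, 0.076], [0, 0, 0], 0.3], [[0.057, 0.003, 0.076], [0, 0, 0], 0.3], [[0.057, 0.002, 0.077], [0, 0, 0], 0.3], [[0, 0, 0], [0, 0, 0], 0.3]]'

```text
time_s: 6.05
eef_pos: [563.0, 148.7, 126.9]
ee_rot: [0.337, 0.069, 0.939, -0.027]
force: [0.5, -0.1, -4.1]
grip_width: 0.565
grip_force: 63.8
```

Run:
```python
from g import *
s,p,R0=state();print(s["time_s"],s["joints"])
go(F(138.2,0,36),Rtool(YAW,np.radians(40)))
t=optics.capture("top");sd=optics.capture("side");cv2.imwrite("t2.png",t);cv2.imwrite("s2.png",sd)
# predicted iron points given tcp: offset tool x +3.2, z -14
def ip(ix,iy): return p+R0.apply([3.2-ix,iy,-14-3.25])
outs=[]
for n,x,y,w,h,im in (("top",195,160,45,75,t),("side",185,175,90,75,sd)):
    k=8 if n=="top" else 4.8
    u=cv2.resize(im[y:y+h,x:x+w],None,fx=k,fy=k,interpolation=cv2.INTER_CUBIC)
    for q in [(-92.5,25),(-92.5,-25),(92.5,0),(21.5,10.5),(21.5,-10.5),(-46.5,10.5),(-46.5,-10.5)]:
        c=(proj(n,ip(*q))-(x,y)+.5)*k;cv2.circle(u,tuple(int(v) for v in c),2,(0,0,255),-1)
    outs.append(u)
H=600;cv2.imwrite("pics/b2.png",np.hstack([cv2.copyMakeBorder(i,0,H-i.shape[0],0,0,0) for i in outs]))
```

```text
6.05 [ 0.13869457  0.34511199  1.94160827 -0.78714573  0.26224394 -0.58082732]
at [563.  148.7 126.9] rows 1 tot shift [-0.014  0.015  0.002] turn [-0.004 -0.006  0.001]
  shift-first per row [-0.0138  0.0147  0.0017] [-0.0038 -0.0059  0.0009]  | new-axes shift [-0.014  0.015  0.002]
```

View pics/b2.png

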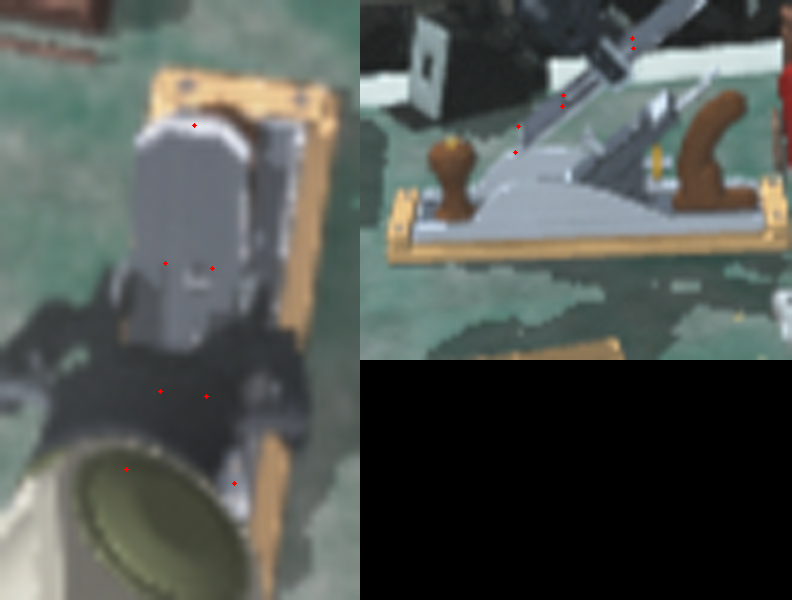

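The picture shows the gripped iron over the bed. The side-to-side position matches prediction within 1 mm (iron axis at x≈192 px), and the iron sits about 3 mm up the bed from predicted. That is within margin. Next I shift down the bed, then lower square to it.

Run:
```python
from g import *
Rf=Rtool(YAW,np.radians(40));s,p,R0=state()
a=go(F(106.5,-.5,36),Rf,p,R0)
go(F(106.5,-.5,-9),Rf,*a)
```

```text
at [564.7 149.1 130.3] rows 1 tot shift [0.162 0.009 0.01 ] turn [-0.003 -0.002  0.   ]
  shift-first per row [0.1616 0.0091 0.01  ] [-0.0028 -0.0024  0.0004]  | new-axes shift [0.162 0.009 0.009]
at [541.7 154.3 108. ] rows 1 tot shift [ 0.    -0.     0.225] turn [0. 0. 0.]
  shift-first per row [ 0.    -0.     0.225] [0. 0. 0.]  | new-axes shift [ 0.    -0.     0.225]
```

Call:
servo_tool --deltas '[[[0.05, 0.004, 0], [0, 0, 0], 0.3], [[0.06, 0.005, 0.005], [0, 0, 0], 0.3], [[0.052, 0, 0.005], [0, 0, 0], 0.3], [[0, 0, 0.06], [0, 0, 0], 0.3], [[0, 0, 0.06], [0, 0, 0], 0.3], [[0, 0, 0], [0, 0, 0], 0.3], [[0, 0, 0], [0, 0, 0], 0.3]]'

```text
time_s: 6.85
eef_pos: [557.4, 152.1, 90.6]
ee_rot: [0.34, 0.069, 0.937, -0.027]
force: [-0.5, 0.5, -2.7]
grip_width: 0.564
grip_force: 63.8
```

Run:
```python
from g import *
Rf=Rtool(YAW,np.radians(40));s,p,R0=state();print(s["time_s"],s["force"])
a=go(F(106.5,-.5,-9),Rf,p,R0)
```

```text
6.85 [-0.50899472  0.47592241 -2.67155772]
at [557.4 152.1  90.6] rows 1 tot shift [ 0.004 -0.     0.107] turn [-0.003 -0.001  0.   ]
  shift-first per row [ 0.0044 -0.0005  0.1072] [-0.0025 -0.001   0.0002]  | new-axes shift [ 0.005 -0.001  0.107]
```

Call:
servo_tool --deltas '[[[0.004, 0, 0.02], [0, 0, 0], 0.3], [[0, 0, 0.03], [0, 0, 0], 0.3], [[0, 0, 0.03], [0, 0, 0], 0.3], [[0, 0, 0.025], [0, 0, 0], 0.3], [[0, 0, 0], [0, 0, 0], 0.3], [[0, 0, 0], [0, 0, 0], 0.3]]'

```text
time_s: 7.45
eef_pos: [571.5, 150.7, 76.4]
ee_rot: [0.337, 0.069, 0.939, -0.026]
force: [0.4, 0.7, -2.5]
grip_width: 0.568
grip_force: 63.8
```

Run:
```python
from g import *
Rf=Rtool(YAW,np.radians(40));s,p,R0=state();print(s["time_s"],s["force"],s["wrist_torque"])
a=go(F(106.5,-.5,-9),Rf,p,R0)
```

```text
7.45 [ 0.44072055  0.70659689 -2.52727284] [0.14344154 0.60435121 0.00529612]
at [571.5 150.7  76.4] rows 1 tot shift [ 0.013 -0.004  0.008] turn [-0.003 -0.006  0.   ]
  shift-first per row [ 0.0132 -0.0039  0.0076] [-0.0025 -0.0059  0.0004]  | new-axes shift [ 0.013 -0.004  0.007]
```

Still no contact, and the slot has passed over the screw head. I'll keep lowering in small steps.

Call:
servo_tool --deltas '[[[0.01, -0.003, 0.01], [0, 0, 0], 0.3], [[0, 0, 0.008], [0, 0, 0], 0.3], [[0, 0, 0], [0, 0, 0], 0.3], [[0, 0, 0], [0, 0, 0], 0.3]]'

```text
time_s: 7.85
eef_pos: [571.8, 150.5, 75.1]
ee_rot: [0.336, 0.068, 0.939, -0.026]
force: [-24.2, 0.5, 19.3]
grip_width: 0.566
grip_force: 67.0
```

Run:
```python
from g import *
Rf=Rtool(YAW,np.radians(40));s,p,R0=state();print(s["time_s"],s["force"],s["wrist_torque"])
a=go(F(106.5,-.5,-10.75),Rf,p,R0)
```

```text
7.85 [-24.24593888   0.49468579  19.33241228] [-0.11017592  1.07617163 -0.35029923]
at [571.8 150.5  75.1] rows 1 tot shift [ 0.011 -0.003  0.01 ] turn [-0.003 -0.007  0.001]
  shift-first per row [ 0.0106 -0.0032  0.0102] [-0.0026 -0.0069  0.0006]  | new-axes shift [ 0.011 -0.003  0.01 ]
```

Contact: about 31 N square to the bed, at the height expected with the iron flat on it. Release and let it slide.

Call:
servo_tool --deltas '[[[0, 0, -0.008], [0, 0, 0], 0.3], [[0, 0, 0], [0, 0, 0], 0.65], [[0, 0, 0], [0, 0, 0], 0.7], [[0, 0, 0], [0, 0, 0], 0.75], [[0, 0, 0], [0, 0, 0], 0.8], [[0, 0, 0], [0, 0, 0], 0.8]]'

```text
time_s: 8.45
eef_pos: [571.9, 150.4, 75.2]
ee_rot: [0.335, 0.069, 0.939, -0.026]
force: [0.0, 0.4, -0.5]
grip_width: 0.802
grip_force: 0.0
```

Call:
servo_tool --deltas '[[[0, 0, -0.05], [0, 0, 0], 0.8], [[0, 0, -0.15], [0, 0, 0], 0.8], [[0, 0, -0.2], [0, 0, 0], 0.9], [[0, -0.15, -0.2], [0, 0, 0], 1], [[0, -0.2, -0.15], [0, 0, 0], 1], [[0, -0.2, -0.1], [0, 0, 0], 1], [[0, -0.2, 0], [0, 0, 0], 1], [[0, -0.2, 0], [0, 0, 0], 1]]'

```text
time_s: 9.25
eef_pos: [463.3, 38.8, 187.7]
ee_rot: [0.33, 0.07, 0.941, -0.028]
force: [0.7, 0.5, 0.5]
grip_width: 1.001
grip_force: 0.0
```

Run:
```python
from g import *
s,p,R0=state();print(s["time_s"],s["joints"])
go((461.5,-243,120),Rtool(.085))
t=optics.capture("top");sd=optics.capture("side");cv2.imwrite("t3.png",t);cv2.imwrite("s3.png",sd)
def ip(ix,iy,z=6.5): return F(96.5+ix,iy,z)
outs=[]
for n,x,y,w,h,im in (("top",195,160,45,75,t),("side",185,175,90,75,sd)):
    k=8 if n=="top" else 4.8
    u=cv2.resize(im[y:y+h,x:x+w],None,fx=k,fy=k,interpolation=cv2.INTER_CUBIC)
    for q in [(-92.5,25),(-92.5,-25),(92.5,0),(21.5,10.5),(21.5,-10.5),(-46.5,10.5),(-46.5,-10.5),(-16.5,0,20)]:
        c=(proj(n,ip(*q))-(x,y)+.5)*k;cv2.circle(u,tuple(int(v) for v in c),2,(0,0,255),-1)
    outs.append(u)
H=600;cv2.imwrite("pics/b3.png",np.hstack([cv2.copyMakeBorder(i,0,H-i.shape[0],0,0,0) for i in outs]))
```

```text
9.25 [-0.17521133 -0.04409615  2.20229296  0.03399868  0.30851723 -1.62616005]
at [463.3  38.8 187.7] rows 6 tot shift [ 0.059 -1.392  0.398] turn [-0.055  0.427 -0.143]
  shift-first per row [ 0.0098 -0.232   0.0663] [-0.0091  0.0712 -0.0238]  | new-axes shift [ 0.129 -1.403  0.339]
```

View pics/b3.png

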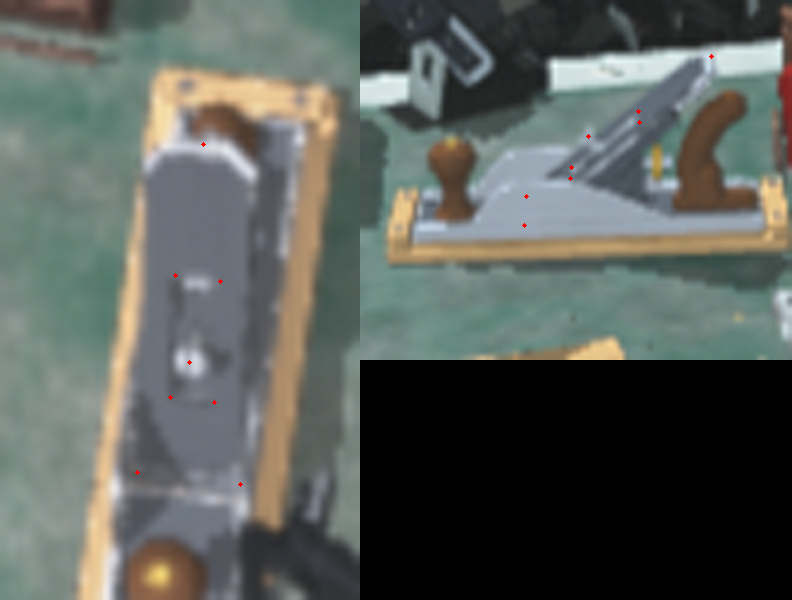

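The iron is seated: the predicted slot corners (175,275), (220,281), (170,397) and (214,402) fall on the real slot, with the dog against its upper end. Now the cap.

Call:
servo_tool --deltas '[[[0, -0.15, 0], [-0.007, 0.053, -0.018], 1], [[0, -0.15, 0], [-0.007, 0.053, -0.018], 1], [[0, -0.15, 0], [-0.007, 0.053, -0.018], 1], [[0, -0.15, 0], [-0.007, 0.053, -0.018], 1], [[0, -0.15, 0], [-0.007, 0.053, -0.018], 1], [[0, -0.15, 0], [-0.007, 0.053, -0.018], 1], [[0, -0.15, 0], [-0.007, 0.053, -0.018], 1], [[0, -0.15, 0], [-0.006, 0.053, -0.017], 1]]'

```text
time_s: 10.15
eef_pos: [451.7, -197.8, 191.1]
ee_rot: [0.004, -0.039, 0.999, -0.002]
force: [-0.1, 0.1, -0.3]
grip_width: 1.0
grip_force: 0.0
```

Run:
```python
from g import *
s,p,R0=state();print(s["time_s"],s["joints"])
go((465.3,-243.3,110),Rtool(.085))
```

```text
10.15 [-6.51635919e-01  2.74839817e-01  1.65825922e+00  1.39649706e-03
  1.20025756e+00 -2.30161464e+00]
at [ 451.7 -197.8  191.1] rows 2 tot shift [-0.047 -0.23   0.407] turn [-0.003  0.004 -0.004]
  shift-first per row [-0.0236 -0.1151  0.2034] [-0.0014  0.0022 -0.002 ]  | new-axes shift [-0.049 -0.232  0.405]
```

Call:
servo_tool --deltas '[[[-0.02, -0.1, 0.05], [-0.003, 0.004, -0.004], 1], [[-0.03, -0.1, 0.15], [0, 0, 0], 1], [[0, -0.03, 0.15], [0, 0, 0], 1], [[0, 0, 0.05], [0, 0, 0], 1], [[0, 0, 0], [0, 0, 0], 1], [[0, 0, 0], [0, 0, 0], 1]]'

```text
time_s: 10.75
eef_pos: [466.6, -241.1, 112.3]
ee_rot: [0.003, -0.043, 0.999, 0.0]
force: [0.6, -0.1, -0.2]
grip_width: 1.002
grip_force: 0.0
```

Run:
```python
from g import *
s,p,R0=state();print(s["time_s"])
go((465.3,-243.3,12),Rtool(.085))
```

```text
10.75
at [ 466.6 -241.1  112.3] rows 3 tot shift [ 0.011 -0.01   0.501] turn [0.    0.004 0.001]
  shift-first per row [ 0.0035 -0.0035  0.1671] [0.     0.0014 0.0003]  | new-axes shift [ 0.007 -0.01   0.502]
```

Call:
servo_tool --deltas '[[[0.007, -0.01, 0.1], [0, 0.004, 0], 1], [[0, 0, 0.15], [0, 0, 0], 1], [[0, 0, 0.15], [0, 0, 0], 1], [[0, 0, 0.09], [0, 0, 0], 1], [[0, 0, 0.01], [0, 0, 0], 1], [[0, 0, 0], [0, 0, 0], 1], [[0, 0, 0], [0, 0, 0], 1]]'

```text
time_s: 11.45
eef_pos: [465.8, -243.7, 12.8]
ee_rot: [0.001, -0.043, 0.999, -0.0]
force: [0.6, -0.5, -0.0]
grip_width: 0.997
grip_force: 0.0
```

Call:
servo_tool --deltas '[[[0, 0, 0], [0, 0, 0], 0.3], [[0, 0, 0], [0, 0, 0], 0.3], [[0, 0, 0], [0, 0, 0], 0.3], [[0, 0, 0], [0, 0, 0], 0.3], [[0, 0, 0], [0, 0, 0], 0.3], [[0, 0, 0], [0, 0, 0], 0.3]]'

```text
time_s: 12.05
eef_pos: [465.2, -243.4, 12.0]
ee_rot: [0.0, -0.043, 0.999, 0.001]
force: [-2.1, 1.9, 7.7]
grip_width: 0.594
grip_force: 61.9
```

Run:
```python
from g import *
s,p,R0=state();print(s["time_s"],s["force"],s["grip_width"],p,R0.as_euler('zyx'))
Rf=Rtool(YAW,np.radians(40))
go(F(148,0,80),Rf,np.array([p[0],p[1],212]),R0)
```

```text
12.05 [-2.0589352   1.87232264  7.74591942] 0.5941040818446232 [ 465.16267048 -243.37541932   12.00007502] [ 3.05518062e+00  3.19759452e-06 -3.14046142e+00]
at [ 465.2 -243.4  212. ] rows 9 tot shift [-0.57   1.946  0.22 ] turn [ 0.052 -0.442  0.141]
  shift-first per row [-0.0634  0.2162  0.0245] [ 0.0058 -0.0492  0.0157]  | new-axes shift [0.057 2.025 0.237]
```

Call:
servo_tool --deltas '[[[0, 0, -0.05], [0, 0, 0], 0.3], [[0, 0, -0.15], [0, 0, 0], 0.3], [[0, 0, -0.2], [0, 0, 0], 0.3], [[0, 0, -0.2], [0, 0, 0], 0.3], [[0, 0, -0.2], [0, 0, 0], 0.3], [[0, 0, -0.15], [0, 0, 0], 0.3], [[0, 0, -0.08], [0, 0, 0], 0.3], [[0, 0, 0], [0, 0, 0], 0.3]]'

```text
time_s: 12.85
eef_pos: [465.5, -244.0, 219.6]
ee_rot: [0.001, -0.043, 0.999, -0.001]
force: [0.1, 0.0, -3.0]
grip_width: 0.591
grip_force: 63.6
```

Call:
servo_tool --deltas '[[[0, 0.1, 0], [0.0065, -0.055, 0.0176], 0.3], [[0, 0.15, 0], [0.0065, -0.055, 0.0176], 0.3], [[0, 0.17, 0], [0.0065, -0.055, 0.0176], 0.3], [[0, 0.17, 0], [0.0065, -0.055, 0.0176], 0.3], [[0, 0.17, 0], [0.0065, -0.055, 0.0176], 0.3], [[0, 0.17, 0], [0.0065, -0.055, 0.0176], 0.3], [[0, 0.17, 0], [0.0065, -0.055, 0.0176], 0.3], [[0, 0.17, 0], [0.0065, -0.055, 0.0176], 0.3]]'

```text
time_s: 13.65
eef_pos: [469.3, 11.1, 212.8]
ee_rot: [0.34, 0.069, 0.938, -0.024]
force: [1.0, -1.3, -2.9]
grip_width: 0.591
grip_force: 63.6
```

Run:
```python
from g import *
s,p,R0=state();print(s["time_s"],s["joints"],s["grip_force"])
go(F(130,0,60),Rtool(YAW,np.radians(40)))
```

```text
13.65 [-0.27320585 -0.09160084  2.17682173  0.22733644  0.37388972 -1.87949756] 63.622087240219116
at [469.3  11.1 212.8] rows 4 tot shift [0.025 0.763 0.445] turn [ 0.    -0.002 -0.001]
  shift-first per row [0.0062 0.1907 0.1113] [ 0.0001 -0.0004 -0.0003]  | new-axes shift [0.024 0.763 0.445]
```

Call:
servo_tool --deltas '[[[0.005, 0.15, 0], [0, 0, 0], 0.3], [[0.005, 0.16, 0], [0, 0, 0], 0.3], [[0.005, 0.16, 0.05], [0, 0, 0], 0.3], [[0.005, 0.16, 0.1], [0, 0, 0], 0.3], [[0, 0.13, 0.15], [0, -0.002, 0], 0.3], [[0, 0, 0.1], [0, 0, 0], 0.3], [[0, 0, 0.04], [0, 0, 0], 0.3], [[0, 0, 0], [0, 0, 0], 0.3]]'

```text
time_s: 14.45
eef_pos: [539.7, 135.6, 145.0]
ee_rot: [0.337, 0.069, 0.939, -0.026]
force: [-0.7, 0.4, -1.8]
grip_width: 0.592
grip_force: 63.8
```

Run:
```python
from g import *
s,p,R0=state();print(s["time_s"],s["force"])
go(F(118,-.5,25),Rtool(YAW,np.radians(40)))
t=optics.capture("top");sd=optics.capture("side");cv2.imwrite("t4.png",t);cv2.imwrite("s4.png",sd)
s,p,R0=state()
go(F(118,-.5,25),Rtool(YAW,np.radians(40)))
def ip(ix,iy,iz=0): return p+R0.apply([1.9-ix,iy,-17-iz])
outs=[]
for n,x,y,w,h,im in (("top",195,160,45,75,t),("side",185,175,90,75,sd)):
    k=8 if n=="top" else 4.8
    u=cv2.resize(im[y:y+h,x:x+w],None,fx=k,fy=k,interpolation=cv2.INTER_CUBIC)
    for q in [(-67,0,0),(-36,0,0),(-7.5,0,0),(69,26,5),(69,-26,5),(51,0,0)]:
        c=(proj(n,ip(*q))-(x,y)+.5)*k;cv2.circle(u,tuple(int(v) for v in c),2,(0,0,255),-1)
    outs.append(u)
H=600;cv2.imwrite("pics/b4.png",np.hstack([cv2.copyMakeBorder(i,0,H-i.shape[0],0,0,0) for i in outs]))
```

```text
14.45 [-0.68979686  0.40930746 -1.75385288]
at [539.7 135.6 145. ] rows 1 tot shift [0.063 0.094 0.194] turn [-0.001 -0.005 -0.   ]
  shift-first per row [0.0628 0.094  0.1943] [-0.0014 -0.0051 -0.0001]  | new-axes shift [0.064 0.094 0.194]
at [540.  135.7 146.9] rows 1 tot shift [0.07  0.093 0.2  ] turn [-0.001 -0.003 -0.001]
  shift-first per row [0.0705 0.0934 0.2004] [-0.001  -0.0031 -0.0005]  | new-axes shift [0.071 0.093 0.2  ]
```

Call:
servo_tool --deltas '[[[0.035, 0.05, 0], [0, -0.003, 0], 0.3], [[0.035, 0.043, 0.05], [0, 0, 0], 0.3], [[0, 0, 0.08], [0, 0, 0], 0.3], [[0, 0, 0.07], [0, 0, 0], 0.3], [[0, 0, 0], [0, 0, 0], 0.3], [[0, 0, 0], [0, 0, 0], 0.3]]'

```text
time_s: 15.15
eef_pos: [557.7, 152.1, 107.8]
ee_rot: [0.341, 0.069, 0.937, -0.025]
force: [0.4, -0.2, -1.7]
grip_width: 0.591
grip_force: 63.8
```

```bash
cat > look.py <<'E'
from g import *
import sys
t=optics.capture("top");sd=optics.capture("side")
s,p,R0=state();print(s["time_s"],s["force"])
go(F(118,-.5,25),Rtool(YAW,np.radians(40)))
def ip(ix,iy,iz=0): return p+R0.apply([1.9-ix,iy,-17-iz])
outs=[]
for n,x,y,w,h,im in (("top",195,160,45,75,t),("side",205,175,55,50,sd)):
    k=8
    u=cv2.resize(im[y:y+h,x:x+w],None,fx=k,fy=k,interpolation=cv2.INTER_CUBIC)
    for q in [(-67,0,0),(-36,0,0),(-7.5,0,0),(69,26,5),(69,-26,5),(51,0,0)]:
        c=(proj(n,ip(*q))-(x,y)+.5)*k;cv2.circle(u,tuple(int(v) for v in c),2,(0,0,255),-1)
    outs.append(u)
H=600;cv2.imwrite("pics/b5.png",np.hstack([cv2.copyMakeBorder(i,0,H-i.shape[0],0,0,0) for i in outs]))
E
python3 look.py
```

```text
15.25 [-0.2548489  -0.03721833 -1.86808063]
at [557.8 152.3 108.1] rows 1 tot shift [ 0.005 -0.002  0.003] turn [-0.001  0.001 -0.   ]
  shift-first per row [ 0.0049 -0.002   0.0028] [-0.0006  0.0008 -0.0004]  | new-axes shift [ 0.005 -0.002  0.003]
```

View pics/b5.png

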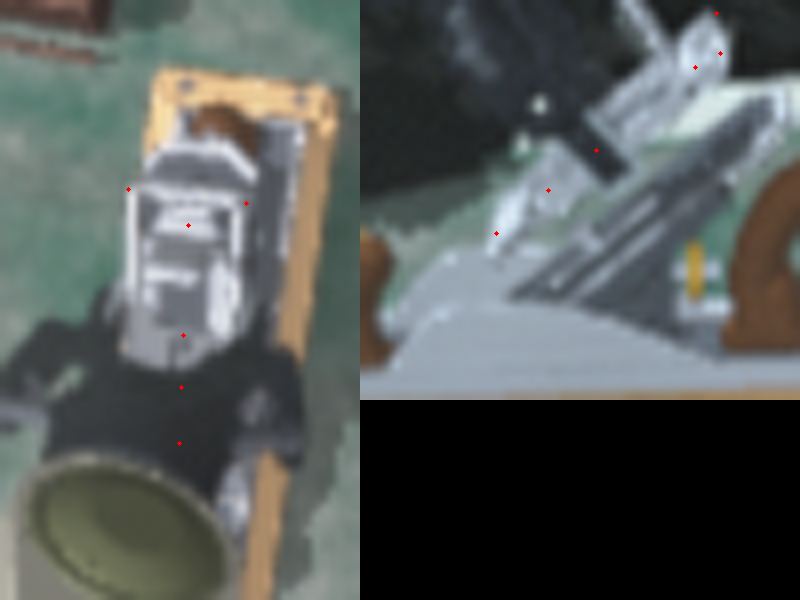

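Predicted and actual cap corners (128,189)/(246,203) and lip (496,233) agree within about 1 mm. Lower over the screw.

Call:
servo_tool --deltas '[[[0.005, -0.002, 0.02], [0, 0, 0], 0.3], [[0, 0, 0.03], [0, 0, 0], 0.3], [[0, 0, 0.03], [0, 0, 0], 0.3], [[0, 0, 0.03], [0, 0, 0], 0.3], [[0, 0, 0.015], [0, 0, 0], 0.3], [[0, 0, 0], [0, 0, 0], 0.3], [[0, 0, 0], [0, 0, 0], 0.3]]'

```text
time_s: 15.95
eef_pos: [572.9, 149.8, 87.6]
ee_rot: [0.341, 0.068, 0.937, -0.025]
force: [-0.4, -0.5, -2.4]
grip_width: 0.593
grip_force: 63.8
```

```bash
cat > w.py <<'E'
from g import *
import sys
def infrog(p):
    a=np.array(p)-[O[0],O[1],12];c,s_=np.cos(YAW),np.sin(YAW)
    x,y,z=c*a[0]+s_*a[1],-s_*a[0]+c*a[1],a[2];return np.array([x*c4+z*s4,y,-x*s4+z*c4])
s,p,R0=state();f=np.array(s["force"]);B=Ro.from_euler('z',YAW)*Ro.from_euler('y',-np.radians(40))
print(s["time_s"],"tcp frog",np.round(infrog(p),1),"force frog",np.round(B.inv().apply(f),1),"torque",np.round(B.inv().apply(s["wrist_torque"]),2),"grip",round(s["grip_width"],3),round(s["grip_force"]))
print("rot err",np.round((R0.inv()*Rtool(YAW,np.radians(40))).as_rotvec()/(np.pi/2),3),np.round(s["joints"],2))
E
python3 w.py
```

```text
15.95 tcp frog [117.6  -0.4   0. ] force frog [-1.8 -0.6 -1.7] torque [-0.01  0.55 -0.01] grip 0.593 64
rot err [-0.001  0.    -0.   ] [ 0.14  0.44  1.95 -1.17  0.2  -0.19]
```

Call:
servo_tool --deltas '[[[0, 0, 0.008], [0, 0, 0], 0.3], [[0, 0, 0.007], [0, 0, 0], 0.3], [[0, 0, 0], [0, 0, 0], 0.3], [[0, 0, 0], [0, 0, 0], 0.3]]'

```text
time_s: 16.35
eef_pos: [574.6, 149.5, 85.7]
ee_rot: [0.342, 0.068, 0.937, -0.025]
force: [-13.5, 0.5, 10.1]
grip_width: 0.597
grip_force: 65.9
```

```bash
python3 w.py
```

```text
16.35 tcp frog [117.6  -0.4  -2.5] force frog [-3.8 -1.5 16.4] torque [-0.54  0.8  -0.06] grip 0.597 66
rot err [-0.001  0.001 -0.   ] [ 0.14  0.44  1.94 -1.19  0.2  -0.17]
```

It is past the head and resting on the iron with 16 N. Slide down the bed.

Call:
servo_tool --deltas '[[[0.01, 0, -0.003], [0, 0, 0], 0.3], [[0.02, 0, 0], [0, 0, 0], 0.3], [[0.02, 0, 0], [0, 0, 0], 0.3], [[0.02, 0, 0], [0, 0, 0], 0.3], [[0.02, 0, 0], [0, 0, 0], 0.3], [[0.015, 0, 0], [0, 0, 0], 0.3], [[0, 0, 0], [0, 0, 0], 0.3]]'

```text
time_s: 17.05
eef_pos: [564.4, 151.5, 80.3]
ee_rot: [0.337, 0.069, 0.939, -0.025]
force: [20.8, -7.4, -9.2]
grip_width: 0.595
grip_force: 66.9
```

```bash
python3 w.py
```

```text
17.05 tcp frog [1.062e+02 1.000e-01 0.000e+00] force frog [ 10.7  -4.4 -21. ] torque [-0.65 -2.    0.21] grip 0.595 67
rot err [-0.002 -0.005 -0.001] [ 0.14  0.44  1.97 -1.23  0.2  -0.12]
```

Joint 4 has reached its range limit at this tilt, and the tool is lifting against the head. The cap is already under the head, so I'll relieve the force, release, and let it slide down on its own. Any pushing can be done later with a steeper tool.

Call:
servo_tool --deltas '[[[-0.01, 0, 0.005], [0, 0, 0], 0.3], [[-0.005, 0, 0.005], [0, 0.005, 0], 0.3], [[0, 0, 0], [0, 0, 0], 0.3], [[0, 0, 0], [0, 0, 0], 0.3]]'

```text
time_s: 17.45
eef_pos: [565.3, 151.4, 79.1]
ee_rot: [0.332, 0.069, 0.941, -0.025]
force: [1.5, -5.0, -2.5]
grip_width: 0.591
grip_force: 68.9
```

```bash
python3 w.py
```

```text
17.45 tcp frog [ 1.061e+02  1.000e-01 -1.500e+00] force frog [ 0.1 -4.7 -3.4] torque [-0.88 -0.04  0.16] grip 0.591 69
rot err [-0.002 -0.013 -0.   ] [ 0.14  0.44  1.96 -1.15  0.2  -0.21]
```

Call:
servo_tool --deltas '[[[0, 0, 0], [0, 0, 0], 0.65], [[0, 0, 0], [0, 0, 0], 0.7], [[0, 0, 0], [0, 0, 0], 0.8], [[0, 0, 0], [0, 0, 0], 0.85], [[0, 0, 0], [0, 0, 0], 0.85], [[0, 0, 0], [0, 0, 0], 0.85]]'

```text
time_s: 18.05
eef_pos: [565.1, 152.2, 79.0]
ee_rot: [0.332, 0.069, 0.941, -0.024]
force: [-0.1, -0.7, 0.3]
grip_width: 0.855
grip_force: 0.0
```

```bash
python3 w.py
python3 - <<'E'
from g import *
t=optics.capture("top");s=optics.capture("side");cv2.imwrite("t6.png",t);cv2.imwrite("s6.png",s)
E
```

```text
18.05 tcp frog [105.8   0.9  -1.4] force frog [ 0.2 -0.7  0.2] torque [-0.    0.27 -0.02] grip 0.855 0
rot err [-0.001 -0.013 -0.   ] [ 0.14  0.44  1.96 -1.15  0.2  -0.21]
```

```bash
cat > prof.py <<'E'
from g import *
import sys
def prof(img,y,z,xs):
    g=cv2.cvtColor(img,cv2.COLOR_BGR2GRAY).astype(np.float32)
    q=np.array([proj("top",F(x,y,z)) for x in xs],np.float32)
    return cv2.remap(g,q[:,:1].copy(),q[:,1:].copy(),cv2.INTER_LINEAR)[:,0].astype(int)
xs=np.arange(130,196,4)
if __name__=="__main__":
    t=cv2.imread(sys.argv[1]);print("x  ",list(xs))
    for y in (-24,-16,0,16,24): print(y,list(prof(t,y,18.5,xs)))
E
python3 prof.py t6.png; echo iron only; python3 prof.py t3.png
```

```text
x   [np.int64(130), np.int64(134), np.int64(138), np.int64(142), np.int64(146), np.int64(150), np.int64(154), np.int64(158), np.int64(162), np.int64(166), np.int64(170), np.int64(174), np.int64(178), np.int64(182), np.int64(186), np.int64(190), np.int64(194)]
-24 [np.int64(128), np.int64(149), np.int64(167), np.int64(172), np.int64(170), np.int64(165), np.int64(159), np.int64(139), np.int64(122), np.int64(118), np.int64(116), np.int64(114), np.int64(130), np.int64(177), np.int64(192), np.int64(131), np.int64(83)]
-16 [np.int64(162), np.int64(142), np.int64(121), np.int64(124), np.int64(112), np.int64(111), np.int64(127), np.int64(174), np.int64(180), np.int64(145), np.int64(118), np.int64(111), np.int64(112), np.int64(123), np.int64(160), np.int64(201), np.int64(188)]
0 [np.int64(126), np.int64(127), np.int64(152), np.int64(194), np.int64(205), np.int64(203), np.int64(201), np.int64(190), np.int64(190), np.int64(144), np.int64(113), np.int64(109), np.int64(109), np.int64(109), np.int64(115), np.int64(151), np.int64(201)]
16 [np.int64(152), np.int64(153), np.int64(136), np.int64(151),
[... 1311 characters left out ...]
), np.int64(110), np.int64(110), np.int64(111), np.int64(111), np.int64(110), np.int64(109), np.int64(109), np.int64(109), np.int64(109), np.int64(116), np.int64(152), np.int64(202)]
16 [np.int64(113), np.int64(113), np.int64(113), np.int64(113), np.int64(112), np.int64(112), np.int64(112), np.int64(112), np.int64(111), np.int64(111), np.int64(111), np.int64(112), np.int64(112), np.int64(119), np.int64(142), np.int64(189), np.int64(221)]
24 [np.int64(157), np.int64(154), np.int64(151), np.int64(152), np.int64(158), np.int64(158), np.int64(156), np.int64(155), np.int64(156), np.int64(141), np.int64(133), np.int64(123), np.int64(144), np.int64(170), np.int64(177), np.int64(176), np.int64(176)]
```

Call:
servo_tool --deltas '[[[0, 0, -0.04], [0, 0, 0], 0.85], [[0, 0, -0.1], [0, 0, 0], 0.85], [[0, 0, -0.2], [0, 0, 0], 0.85], [[0, 0, -0.2], [0, 0, 0], 0.85], [[0, 0, -0.2], [0, 0, 0], 0.6], [[0, 0, -0.1], [0, 0, 0], 0], [[0, -0.2, 0], [0, 0, 0], 0], [[0, -0.2, 0], [0, 0, 0], 0]]'

```text
time_s: 18.95
eef_pos: [449.9, 96.6, 210.4]
ee_rot: [0.332, 0.067, 0.941, -0.024]
force: [0.6, -0.5, -1.0]
grip_width: 0.168
grip_force: 0.0
```

```bash
python3 w.py
python3 - <<'E'
from prof import *
t=optics.capture("top");s=optics.capture("side");cv2.imwrite("t7.png",t);cv2.imwrite("s7.png",s)
xs=np.arange(20,200,4);print(xs.tolist())
for y in (-24,-16,0,16,24):print(y,prof(t,y,18.5,xs).tolist())
print("web0",prof(t,0,13.5,xs).tolist())
E
```

```text
18.95 tcp frog [109.1 -70.9 167.4] force frog [-0.1 -0.4 -1.2] torque [-0.01  0.29 -0.04] grip 0.168 0
rot err [ 0.001 -0.013  0.002] [ 0.01 -0.08  2.16 -0.25  0.4  -1.22]
[20, 24, 28, 32, 36, 40, 44, 48, 52, 56, 60, 64, 68, 72, 76, 80, 84, 88, 92, 96, 100, 104, 108, 112, 116, 120, 124, 128, 132, 136, 140, 144, 148, 152, 156, 160, 164, 168, 172, 176, 180, 184, 188, 192, 196]
-24 [133, 118, 108, 108, 120, 123, 129, 130, 134, 147, 166, 169, 168, 163, 160, 155, 151, 147, 152, 155, 156, 160, 163, 164, 164, 148, 134, 131, 138, 157, 171, 173, 167, 161, 152, 127, 120, 118, 113, 115, 155, 197, 162, 103, 76]
-16 [118, 133, 174, 210, 220, 221, 220, 219, 218, 218, 219, 220, 220, 220, 220, 219, 220, 220, 220, 220, 219, 219, 219, 220, 218, 215, 209, 175, 152, 130, 123, 118, 111, 118, 148, 183, 169, 129, 112, 111, 114, 135, 189, 213, 161]
0 [112, 137, 206, 219, 222, 220, 194, 148, 116, 107, 110, 100, 107, 148, 182, 190, 189, 181, 146, 120, 114, 112, 115, 138, 181, 187, 151, 129, 126, 134, 172, 214, 195, 213, 187, 201, 165, 125, 111, 109, 109, 111, 133, 176, 177]
16 [86, 105, 147, 184, 196, 196, 198, 203, 206, 207, 209, 211, 212, 213, 215, 216, 214, 212, 208, 204, 202, 201, 200, 203, 220, 197, 152, 152, 157, 141, 145, 151, 130, 109, 135, 178, 161, 126, 112, 111, 115, 126, 159, 217, 222]
24 [91, 89, 95, 108, 118, 124, 128, 131, 140, 170, 182, 183, 181, 182, 189, 205, 212, 215, 216, 215, 215, 217, 217, 217, 215, 210, 204, 203, 202, 192, 185, 181, 177, 174, 173, 170, 155, 140, 128, 132, 156, 173, 176, 174, 173]
web0 [131, 203, 219, 222, 221, 201, 153, 118, 108, 112, 106, 111, 144, 185, 196, 194, 190, 150, 124, 114, 112, 114, 133, 171, 193, 156, 130, 126, 128, 165, 205, 199, 207, 194, 196, 179, 135, 112, 109, 109, 110, 124, 166, 193, 147]
```

Profiles put the keyhole's lower edge at x≈43 mm on the frog (43 expected when hooked), so the cap slid down by itself and is hooked. Next I swing the lever with shut fingers and a vertical tool.

```bash
cat > pw.py <<'E'
from g import *
def P(x,y,z): return plane2w((x,y,z),O,YAW)
def inplane(p):
    a=np.array(p)-[O[0],O[1],0];c,s_=np.cos(YAW),np.sin(YAW);return np.round([c*a[0]+s_*a[1],-s_*a[0]+c*a[1],a[2]],1)
def st():
    s,p,R0=state();f=Ro.from_euler('z',YAW).inv().apply(s["force"])
    print(s["time_s"],"plane",inplane(p),"F",np.round(f,1),"roterr",np.round((R0.inv()*Rtool(YAW)).as_rotvec()/(np.pi/2),3),np.round(s["joints"],2));return p,R0
E
python3 - <<'E'
from pw import *
p,R0=st()
go(P(45,-.5,200),Rtool(YAW))
E
```

```text
19.05 plane [-23.4 -73.3 210. ] F [-0.  -1.   1.1] roterr [-0.001  0.431 -0.002] [ 0.01 -0.08  2.16 -0.25  0.4  -1.22]
at [450.1  94.1 210. ] rows 5 tot shift [-0.235  0.365  0.252] turn [-0.001  0.431 -0.002]
  shift-first per row [-0.047   0.073   0.0504] [-0.0003  0.0861 -0.0003]  | new-axes shift [-0.342  0.364  0.05 ]
```

Call:
servo_tool --deltas '[[[0, 0, 0], [0, 0.072, 0], 0], [[0, 0, 0], [0, 0.072, 0], 0], [[0, 0, 0], [0, 0.072, 0], 0], [[0, 0, 0], [0, 0.072, 0], 0], [[0, 0, 0], [0, 0.072, 0], 0], [[0, 0, 0], [0, 0.071, 0], 0], [[-0.15, 0.15, 0], [0, 0, 0], 0], [[-0.19, 0.2, 0], [0, 0, 0], 0]]'

```text
time_s: 19.85
eef_pos: [525.1, 153.2, 209.5]
ee_rot: [-0.001, 0.074, 0.997, -0.001]
force: [0.7, -0.6, 0.6]
grip_width: -0.003
grip_force: 0.0
```

Call:
servo_tool --deltas '[[[0, 0, 0], [0, 0, 0], 0], [[0, 0, 0], [0, 0, 0], 0]]'

```text
time_s: 20.05
eef_pos: [523.8, 153.3, 208.5]
ee_rot: [-0.002, 0.072, 0.997, -0.001]
force: [-0.5, -0.4, 0.1]
grip_width: -0.0
grip_force: 0.0
```

Run:
```python
from pw import *
p,R0=st()
a=go(P(45,-.5,138),Rtool(YAW))
```

```text
20.05 plane [ 40.9  -4.  208.5] F [-0.5 -0.5  0.1] roterr [-0.001 -0.002  0.   ] [ 0.07  0.38  1.47 -0.    1.3  -1.35]
at [523.8 153.3 208.5] rows 2 tot shift [-0.022  0.018  0.352] turn [-0.001 -0.002  0.   ]
  shift-first per row [-0.0108  0.0091  0.1762] [-0.0006 -0.0009  0.    ]  | new-axes shift [-0.021  0.018  0.352]
```

Descend in front of the lever, then push it rearward gently.

Call:
servo_tool --deltas '[[[0, 0.018, 0.1], [0, 0, 0], 0], [[0, 0, 0.15], [0, 0, 0], 0], [[0, 0, 0.1], [0, 0, 0], 0], [[0, 0, 0], [0, 0, 0], 0], [[-0.05, 0, 0], [0, 0, 0], 0], [[-0.05, 0, 0], [0, 0, 0], 0], [[-0.05, 0, 0], [0, 0, 0], 0], [[0, 0, 0], [0, 0, 0], 0]]'

```text
time_s: 20.85
eef_pos: [555.5, 151.5, 140.1]
ee_rot: [0.0, 0.073, 0.997, -0.0]
force: [-0.6, 0.6, -0.2]
grip_width: 0.0
grip_force: 0.2
```

Run:
```python
from pw import *
st()
```

```text
20.85 plane [ 72.5  -1.2 140.1] F [-0.6  0.5 -0.2] roterr [-0.     0.    -0.001] [ 0.06  0.51  1.46 -0.    1.17 -1.36]
```

Call:
servo_tool --deltas '[[[-0.03, 0, 0], [0, 0, 0], 0], [[-0.03, 0, 0], [0, 0, 0], 0], [[-0.03, 0, 0], [0, 0, 0], 0], [[-0.03, 0, 0], [0, 0, 0], 0], [[0, 0, 0], [0, 0, 0], 0], [[0, 0, 0], [0, 0, 0], 0]]'

```text
time_s: 21.45
eef_pos: [578.0, 148.3, 139.3]
ee_rot: [-0.0, 0.073, 0.997, -0.0]
force: [-0.2, -0.8, 0.0]
grip_width: -0.001
grip_force: 0.0
```

Run:
```python
from pw import *
from prof import prof
st()
s=optics.capture("side");cv2.imwrite("s8.png",s)
```

```text
21.45 plane [ 95.3  -1.1 139.3] F [-0.1 -0.8  0. ] roterr [-0. -0. -0.] [ 0.06  0.55  1.39 -0.    1.2  -1.37]
```

Call:
servo_tool --deltas '[[[-0.02, 0, 0], [0, 0, 0], 0], [[-0.02, 0, 0], [0, 0, 0], 0], [[0, 0, 0], [0, 0, 0], 0], [[0, 0, 0], [0, 0, 0], 0]]'

```text
time_s: 21.9
eef_pos: [586.0, 147.2, 139.5]
ee_rot: [-0.0, 0.073, 0.997, -0.0]
force: [0.4, 0.0, -0.3]
grip_width: -0.003
grip_force: 0.0
```

Run:
```python
from pw import *
st()
```

```text
21.9 plane [103.4  -1.1 139.5] F [ 0.4  0.1 -0.3] roterr [-0. -0. -0.] [ 0.05  0.57  1.37 -0.    1.21 -1.37]
```

Call:
servo_tool --deltas '[[[0.1, 0, -0.1], [0, 0, 0], 0], [[0.2, 0, -0.2], [0, 0, 0], 0], [[0.2, 0, -0.15], [0, 0, 0], 0], [[0.2, -0.15, 0], [0, 0, 0], 0], [[0.2, -0.2, 0], [0, 0, 0], 0], [[0.1, -0.2, 0], [0, 0, 0], 0], [[0, 0, 0], [0, 0, 0], 0]]'

```text
time_s: 22.6
eef_pos: [379.9, 68.5, 225.6]
ee_rot: [0.0, 0.074, 0.997, -0.001]
force: [0.0, -0.2, 0.2]
grip_width: -0.001
grip_force: 0.0
```

Run:
```python
from pw import *
from prof import prof
st()
t=optics.capture("top");s=optics.capture("side");cv2.imwrite("t9.png",t);cv2.imwrite("s9.png",s)
t7=cv2.imread("t7.png");xs=np.arange(20,200,4);print(xs.tolist())
for y in (-16,0,16):
    print(y,"old",prof(t7,y,13.5,xs).tolist());print(y,"new",prof(t,y,13.5,xs).tolist())
```

```text
22.6 plane [ -89.2 -108.8  225.6] F [ 0.1 -0.2  0.2] roterr [-0.001  0.    -0.002] [-0.13  0.    1.88 -0.    1.26 -1.55]
[20, 24, 28, 32, 36, 40, 44, 48, 52, 56, 60, 64, 68, 72, 76, 80, 84, 88, 92, 96, 100, 104, 108, 112, 116, 120, 124, 128, 132, 136, 140, 144, 148, 152, 156, 160, 164, 168, 172, 176, 180, 184, 188, 192, 196]
-16 old [129, 164, 204, 217, 219, 219, 217, 217, 218, 219, 220, 220, 220, 221, 221, 221, 221, 221, 221, 221, 221, 220, 221, 219, 213, 204, 179, 155, 139, 129, 129, 118, 122, 142, 188, 177, 134, 114, 111, 113, 132, 183, 209, 167, 107]
-16 new [114, 127, 159, 200, 215, 218, 217, 216, 217, 219, 220, 220, 220, 219, 220, 221, 221, 221, 221, 220, 221, 220, 219, 219, 220, 221, 219, 217, 201, 166, 140, 135, 125, 124, 149, 171, 126, 92, 84, 86, 101, 143, 190, 164, 108]
0 old [131, 203, 219, 222, 221, 201, 153, 118, 108, 112, 106, 111, 144, 185, 196, 194, 190, 150, 124, 114, 112, 114, 133, 171, 193, 156, 130, 126, 128, 165, 205, 199, 207, 194, 196, 179, 135, 112, 109, 109, 110, 124, 166, 193, 147]
0 new [108, 125, 183, 213, 219, 217, 197, 147, 114, 108, 103, 110, 144, 185, 196, 192, 177, 184, 149, 123, 114, 113, 113, 113, 113, 114, 117, 140, 185, 206, 215, 218, 219, 219, 220, 220, 220, 220, 221, 223, 215, 175, 173, 195, 148]
16 old [105, 147, 195, 210, 212, 214, 216, 216, 214, 213, 215, 216, 215, 216, 216, 216, 212, 205, 198, 194, 193, 191, 191, 217, 202, 162, 147, 148, 142, 146, 165, 153, 117, 124, 191, 174, 131, 114, 111, 112, 117, 143, 201, 220, 220]
16 new [86, 109, 154, 196, 210, 212, 216, 217, 214, 210, 211, 214, 215, 216, 216, 217, 216, 210, 200, 195, 193, 192, 190, 189, 186, 174, 177, 194, 186, 164, 166, 170, 159, 154, 177, 202, 181, 168, 167, 166, 176, 170, 206, 221, 221]
```

The cap was drawn about 4 mm up the bed: the lip edge moved from 20 to 24 while the screw and iron stayed put. I'll regrip it with a 25° tool, which keeps joint 4 clear of its limit, and push it back down.

Call:
servo_tool --deltas '[[[0, 0.1, 0], [0, -0.07, 0], 1], [[0, 0.1, 0], [0, -0.07, 0], 1], [[0, 0.1, 0], [0, -0.07, 0], 1], [[-0.1, 0.1, 0], [0, -0.068, 0], 1], [[-0.1, 0.1, 0], [0, 0, 0], 1], [[-0.1, 0, 0], [0, 0, 0], 1], [[0, 0, 0], [0, 0, 0], 1], [[0, 0, 0], [0, 0, 0], 1]]'

```text
time_s: 23.5
eef_pos: [450.7, 162.2, 247.7]
ee_rot: [0.215, 0.071, 0.974, -0.016]
force: [-0.0, -0.4, -0.8]
grip_width: 1.0
grip_force: 0.0
```

Run:
```python
from pw import *
p,R0=st()
R=Rtool(YAW,np.radians(25));tgt=P(69.9,-.5,70);z=R.apply([0,0,1])
a=go(tgt-90*z,R);go(tgt,R,*a)
```

```text
23.5 plane [-32.7  -5.7 247.7] F [ 0.  -0.4 -0.8] roterr [-0.     0.277  0.   ] [ 0.17  0.01  1.88 -0.18  0.85 -1.16]
at [450.7 162.2 247.7] rows 3 tot shift [-0.09   0.026  0.572] turn [-0.    -0.001  0.   ]
  shift-first per row [-0.0301  0.0088  0.1907] [-0.0001 -0.0004  0.0001]  | new-axes shift [-0.089  0.026  0.572]
at [515.4 158.1 151.6] rows 2 tot shift [-0.    0.    0.45] turn [0. 0. 0.]
  shift-first per row [-0.     0.     0.225] [0. 0. 0.]  | new-axes shift [-0.    0.    0.45]
```

Call:
servo_tool --deltas '[[[-0.045, 0.013, 0.1], [0, 0, 0], 1], [[-0.045, 0.013, 0.2], [0, 0, 0], 1], [[0, 0, 0.2], [0, 0, 0], 1], [[0, 0, 0.2], [0, 0, 0], 1], [[0, 0, 0.15], [0, 0, 0], 1], [[0, 0, 0.07], [0, 0, 0], 1], [[0, 0, 0], [0, 0, 0], 1], [[0, 0, 0], [0, 0, 0], 1]]'

```text
time_s: 24.3
eef_pos: [544.2, 153.3, 89.4]
ee_rot: [0.215, 0.071, 0.974, -0.016]
force: [-0.2, -0.0, 0.2]
grip_width: 0.997
grip_force: 0.0
```

Run:
```python
from pw import *
p,R0=st()
R=Rtool(YAW,np.radians(25));go(P(69.9,-.5,70),R)
```

```text
24.3 plane [61.1 -1.1 89.4] F [-0.2 -0.   0.2] roterr [-0.     0.277 -0.   ] [ 0.12  0.41  1.86 -0.25  0.47 -1.11]
at [544.2 153.3  89.4] rows 1 tot shift [0.001 0.003 0.107] turn [-0.    -0.001 -0.   ]
  shift-first per row [0.001  0.0029 0.1068] [-0.0003 -0.0006 -0.0001]  | new-axes shift [0.001 0.003 0.107]
```

Call:
servo_tool --deltas '[[[0, 0.003, 0.06], [0, 0, 0], 1], [[0, 0, 0.045], [0, 0, 0], 1], [[0, 0, 0], [0, 0, 0], 1], [[0, 0, 0], [0, 0, 0], 0.3], [[0, 0, 0], [0, 0, 0], 0.3], [[0, 0, 0], [0, 0, 0], 0.3], [[0, 0, 0], [0, 0, 0], 0.3], [[0, 0, 0], [0, 0, 0], 0.3]]' --squeeze 50

```text
time_s: 25.1
eef_pos: [553.4, 152.5, 70.7]
ee_rot: [0.216, 0.071, 0.974, -0.016]
force: [-4.6, 0.2, 7.2]
grip_width: 0.595
grip_force: 51.5
```

Call:
servo_tool --deltas '[[[0, 0, 0], [0, 0, 0], 0.3]]'

```text
time_s: 25.2
eef_pos: [553.4, 152.5, 70.7]
ee_rot: [0.216, 0.071, 0.974, -0.016]
force: [-5.2, 0.3, 6.0]
grip_width: 0.596
grip_force: 51.5
```

```bash
python3 w.py
```

```text
25.2 tcp frog [91.6 -0.5 -0.3] force frog [-0.2 -0.5  7.9] torque [-0.02  0.42 -0.13] grip 0.596 51
rot err [-0.    -0.167 -0.   ] [ 0.11  0.45  1.85 -0.26  0.43 -1.1 ]
```

Gripped. Push down the bed about 6 mm (tool x, plus a little tool z).

Call:
servo_tool --deltas '[[[0.007, 0, 0.001], [0, 0, 0], 0.3], [[0.007, 0, 0.001], [0, 0, 0], 0.3], [[0.007, 0, 0.002], [0, 0, 0], 0.3], [[0.007, 0, 0.002], [0, 0, 0], 0.3], [[0, 0, 0], [0, 0, 0], 0.3], [[0, 0, 0], [0, 0, 0], 0.3]]'

```text
time_s: 25.8
eef_pos: [553.3, 152.8, 70.5]
ee_rot: [0.221, 0.071, 0.973, -0.015]
force: [9.5, -5.9, 10.6]
grip_width: 0.598
grip_force: 51.5
```

```bash
python3 w.py
```

```text
25.8 tcp frog [91.4 -0.3 -0.3] force frog [14.7 -4.4  1.5] torque [-0.71 -1.77  0.4 ] grip 0.598 52
rot err [ 0.001 -0.16  -0.   ] [ 0.11  0.45  1.85 -0.27  0.42 -1.08]
```

Call:
servo_tool --deltas '[[[0.007, 0, 0.002], [0, 0, 0], 0.3], [[0.007, 0, 0.002], [0, 0, 0], 0.3], [[0.007, 0, 0.002], [0, 0, 0], 0.3], [[0.007, 0, 0.002], [0, 0, 0], 0.3], [[0, 0, 0], [0, 0, 0], 0.3], [[0, 0, 0], [0, 0, 0], 0.3]]' --squeeze 100

```text
time_s: 26.4
eef_pos: [552.3, 153.4, 69.8]
ee_rot: [0.226, 0.07, 0.972, -0.014]
force: [14.9, -8.9, 22.6]
grip_width: 0.584
grip_force: 101.4
```

```bash
python3 w.py;  python3 - <<'E'
from prof import *
t=optics.capture("top");s=optics.capture("side");cv2.imwrite("t10.png",t);cv2.imwrite("s10.png",s)
xs=np.arange(124,200,4);print(xs.tolist())
for y in (-24,-16,0,16,24):
    for f in ("t7","t9","t10"): print(y,f,prof(cv2.imread(f+".png"),y,18.5,xs).tolist())
E
```

```text
26.4 tcp frog [90.1  0.2 -0.1] force frog [26.8 -6.6  7. ] torque [-1.14 -3.14  0.47] grip 0.584 101
rot err [ 0.002 -0.154 -0.001] [ 0.12  0.45  1.86 -0.29  0.4  -1.07]
[124, 128, 132, 136, 140, 144, 148, 152, 156, 160, 164, 168, 172, 176, 180, 184, 188, 192, 196]
-24 t7 [134, 131, 138, 157, 171, 173, 167, 161, 152, 127, 120, 118, 113, 115, 155, 197, 162, 103, 76]
-24 t9 [156, 156, 154, 153, 148, 151, 159, 159, 153, 131, 130, 118, 109, 100, 120, 152, 135, 95, 75]
-24 t10 [157, 158, 155, 154, 155, 165, 164, 160, 156, 134, 117, 111, 101, 96, 118, 151, 134, 95, 76]
-16 t7 [209, 175, 152, 130, 123, 118, 111, 118, 148, 183, 169, 129, 112, 111, 114, 135, 189, 213, 161]
-16 t9 [221, 219, 217, 192, 152, 132, 125, 115, 122, 147, 155, 112, 87, 83, 86, 104, 148, 204, 160]
-16 t10 [220, 217, 208, 171, 144, 125, 110, 107, 128, 157, 133, 97, 83, 83, 87, 113, 185, 213, 161]
0 t7 [151, 129, 126, 134, 172, 214, 195, 213, 187, 201, 165, 125, 111, 109, 109, 111, 133, 176, 177]
0 t9 [114, 122, 150, 191, 209, 218, 218, 219, 219, 220, 220, 220, 220, 221, 226, 201, 170, 182, 178]
0 t10 [116, 136, 173, 180, 212, 217, 217, 218, 218, 218, 219, 219, 218, 206, 212, 185, 154, 177, 177]
16 t7 [152, 152, 157, 141, 145, 151, 130, 109, 135, 178, 161, 126, 112, 111, 115, 126, 159, 217, 222]
16 t9 [173, 185, 200, 175, 155, 156, 153, 143, 148, 175, 191, 168, 157, 157, 159, 173, 172, 217, 222]
16 t10 [173, 188, 192, 164, 156, 155, 143, 139, 165, 194, 173, 146, 136, 140, 161, 150, 162, 216, 222]
24 t7 [204, 203, 202, 192, 185, 181, 177, 174, 173, 170, 155, 140, 128, 132, 156, 173, 176, 174, 173]
24 t9 [203, 203, 203, 196, 189, 185, 182, 181, 185, 186, 170, 147, 130, 133, 157, 175, 177, 175, 173]
24 t10 [204, 204, 202, 194, 189, 183, 179, 176, 170, 166, 150, 135, 127, 132, 156, 173, 175, 174, 173]
```

The cap end is back at its earlier, hooked position and holds against 27 N. Release and press the lever.

Call:
servo_tool --deltas '[[[0, 0, 0], [0, 0, 0], 0.7], [[0, 0, 0], [0, 0, 0], 0.9], [[0, 0, 0], [0, 0, 0], 1], [[0, 0, -0.1], [0, 0, 0], 1], [[0, 0, -0.2], [0, 0, 0], 1], [[0, 0, -0.2], [0, 0, 0], 0.6], [[0, 0, -0.15], [0, 0, 0], 0], [[0, 0, 0], [0, 0, 0], 0]]' --squeeze 50

```text
time_s: 27.3
eef_pos: [490.4, 162.5, 184.0]
ee_rot: [0.218, 0.07, 0.973, -0.015]
force: [0.5, 0.3, 0.1]
grip_width: 0.515
grip_force: 0.0
```

Run:
```python
from pw import *
from prof import prof
p,R0=st()
t=optics.capture("top");cv2.imwrite("t11.png",t)
xs=np.arange(20,60,4);print(xs.tolist())
for y in (-16,0,16):
    for f in ("t7","t9","t11"): print(y,f,prof(cv2.imread(f+".png"),y,13.5,xs).tolist())
xs=np.arange(148,200,4);print(xs.tolist())
for y in (-16,0,16):
    for f in ("t7","t9","t11"): print(y,f,prof(cv2.imread(f+".png"),y,18.5,xs).tolist())
go(P(112,-.5,185),Rtool(YAW))
```

```text
27.3 plane [  6.5   0.2 184. ] F [0.5 0.4 0.1] roterr [0.001 0.28  0.   ] [ 0.16  0.16  1.89 -0.2   0.67 -1.14]
[20, 24, 28, 32, 36, 40, 44, 48, 52, 56]
-16 t7 [129, 164, 204, 217, 219, 219, 217, 217, 218, 219]
-16 t9 [114, 127, 159, 200, 215, 218, 217, 216, 217, 219]
-16 t11 [49, 65, 82, 84, 105, 161, 197, 210, 213, 211]
0 t7 [131, 203, 219, 222, 221, 201, 153, 118, 108, 112]
0 t9 [108, 125, 183, 213, 219, 217, 197, 147, 114, 108]
0 t11 [48, 66, 107, 147, 175, 185, 167, 131, 111, 108]
16 t7 [105, 147, 195, 210, 212, 214, 216, 216, 214, 213]
16 t9 [86, 109, 154, 196, 210, 212, 216, 217, 214, 210]
16 t11 [83, 138, 202, 211, 213, 213, 217, 217, 212, 207]
[148, 152, 156, 160, 164, 168, 172, 176, 180, 184, 188, 192, 196]
-16 t7 [111, 118, 148, 183, 169, 129, 112, 111, 114, 135, 189, 213, 161]
-16 t9 [125, 115, 122, 147, 155, 112, 87, 83, 86, 104, 148, 204, 160]
-16 t11 [112, 105, 127, 155, 131, 96, 83, 82, 87, 113, 185, 212, 161]
0 t7 [195, 213, 187, 201, 165, 125, 111, 109, 109, 111, 133, 176, 177]
0 t9 [218, 219, 219, 220, 220, 220, 220, 221, 226, 201, 170, 182, 178]
0 t11 [217, 218, 218, 218, 218, 219, 219, 211, 217, 187, 154, 177, 177]
16 t7 [130, 109, 135, 178, 161, 126, 112, 111, 115, 126, 159, 217, 222]
16 t9 [153, 143, 148, 175, 191, 168, 157, 157, 159, 173, 172, 217, 222]
16 t11 [143, 138, 160, 187, 170, 143, 133, 141, 155, 149, 162, 216, 222]
at [490.2 162.1 181.8] rows 3 tot shift [-0.485 -0.002  0.209] turn [0.    0.279 0.   ]
  shift-first per row [-0.1616 -0.0006  0.0698] [0.0001 0.0929 0.0001]  | new-axes shift [-0.528 -0.002 -0.016]
```

Call:
servo_tool --deltas '[[[0, 0, -0.05], [0, 0.07, 0], 0], [[0, 0, 0], [0, 0.07, 0], 0], [[0, 0, 0], [0, 0.07, 0], 0], [[-0.1, 0, 0], [0, 0.069, 0], 0], [[-0.15, 0, 0], [0, 0, 0], 0], [[-0.15, 0, 0], [0, 0, 0], 0], [[-0.15, 0, 0], [0, 0, 0], 0], [[0, 0, 0], [0, 0, 0], 0]]'

```text
time_s: 28.15
eef_pos: [596.8, 145.2, 188.3]
ee_rot: [-0.003, 0.074, 0.997, -0.0]
force: [0.5, 0.3, -0.4]
grip_width: 0.0
grip_force: 0.0
```

Run:
```python
from pw import *
p,R0=st()
go(P(118,-.5,160),Rtool(YAW))
```

```text
28.15 plane [114.3  -1.5 188.3] F [ 0.5  0.4 -0.4] roterr [-0.001 -0.004 -0.001] [ 0.05  0.55  1.27 -0.    1.34 -1.38]
at [596.8 145.2 188.3] rows 1 tot shift [-0.019  0.005  0.142] turn [-0.001 -0.004 -0.001]
  shift-first per row [-0.0192  0.0052  0.1416] [-0.0009 -0.0037 -0.0014]  | new-axes shift [-0.018  0.005  0.142]
```

Call:
servo_tool --deltas '[[[-0.018, 0.005, 0.08], [0, 0, 0], 0], [[0, 0, 0.06], [0, 0, 0], 0], [[0, 0, 0.03], [0, 0, 0], 0], [[0, 0, 0.03], [0, 0, 0], 0], [[0, 0, 0], [0, 0, 0], 0], [[0, 0, 0], [0, 0, 0], 0]]'

```text
time_s: 28.75
eef_pos: [598.0, 147.0, 151.7]
ee_rot: [-0.002, 0.073, 0.997, -0.0]
force: [-2.1, 0.4, 0.1]
grip_width: -0.005
grip_force: 0.9
```

Run:
```python
from pw import *
p,R0=st()
```

```text
28.75 plane [115.3   0.5 151.7] F [-2.2  0.1  0.1] roterr [-0.    -0.002 -0.   ] [ 0.05  0.58  1.31  0.    1.26 -1.37]
```

Contact is starting. Press on down.

Call:
servo_tool --deltas '[[[0, 0, 0.03], [0, 0, 0], 0], [[0, 0, 0.03], [0, 0, 0], 0], [[0, 0, 0.02], [0, 0, 0], 0], [[0, 0, 0], [0, 0, 0], 0], [[0, 0, 0], [0, 0, 0], 0]]'

```text
time_s: 29.25
eef_pos: [601.8, 147.6, 146.9]
ee_rot: [0.007, 0.072, 0.997, 0.001]
force: [-20.4, -0.5, 63.0]
grip_width: 0.001
grip_force: 29.0
```

Run:
```python
from pw import *
p,R0=st()
```

```text
29.25 plane [119.    1.6 146.9] F [-20.1  -3.4  63. ] roterr [0.002 0.009 0.   ] [ 0.05  0.58  1.32  0.    1.23 -1.37]
```

Call:
servo_tool --deltas '[[[0.01, -0.005, 0.01], [0, 0, 0], 0], [[0.005, 0, 0.01], [0, 0, 0], 0], [[0, 0, 0], [0, 0, 0], 0], [[0, 0, 0], [0, 0, 0], 0]]'

```text
time_s: 29.65
eef_pos: [601.8, 147.2, 146.3]
ee_rot: [0.012, 0.072, 0.997, 0.002]
force: [-14.9, 1.8, 75.5]
grip_width: -0.001
grip_force: 31.0
```

Run:
```python
from pw import *
p,R0=st()
```

```text
29.65 plane [119.    1.2 146.3] F [-15.   -0.3  75.5] roterr [0.003 0.015 0.   ] [ 0.05  0.58  1.33  0.    1.21 -1.38]
```

Stiff now: 0.6 mm for 12 N more. Retract and check numerically.

Call:
servo_tool --deltas '[[[0, 0, -0.05], [0, 0, 0], 0], [[0, 0, -0.15], [0, 0, 0], 0], [[0, 0, -0.2], [0, 0, 0], 0], [[0.2, 0, -0.1], [0, 0, 0], 0], [[0.2, -0.15, 0], [0, 0, 0], 0], [[0.2, -0.2, 0], [0, 0, 0], 0], [[0.2, -0.2, 0], [0, 0, 0], 0], [[0, -0.2, 0], [0, 0, 0], 0]]'

```text
time_s: 30.45
eef_pos: [423.0, 29.2, 232.4]
ee_rot: [-0.001, 0.072, 0.997, -0.0]
force: [1.6, -0.7, -0.4]
grip_width: -0.0
grip_force: 0.0
```

Run:
```python
from pw import *
from prof import prof
p,R0=st()
t=optics.capture("top");s=optics.capture("side");cv2.imwrite("t12.png",t);cv2.imwrite("s12.png",s)
xs=np.arange(16,64,4);print(xs.tolist())
for y in (-16,0,16):
    for f in ("t7","t12"): print(y,f,prof(cv2.imread(f+".png"),y,13.5,xs).tolist())
xs=np.arange(124,204,4);print(xs.tolist())
for y in (-16,0,16):
    for f in ("t7","t11","t12"): print(y,f,prof(cv2.imread(f+".png"),y,18.5,xs).tolist())
# side view: perpendicular profiles across lever at its near edge, several x along bed
g=cv2.cvtColor(s,cv2.COLOR_BGR2GRAY).astype(np.float32)
zs=np.arange(0,40,3);print("z",zs.tolist())
for x in (150,165,175,183):
    q=np.array([proj("side",F(x,-12,z)) for z in zs],np.float32)
    print(x,cv2.remap(g,q[:,:1].copy(),q[:,1:].copy(),1)[:,0].astype(int).tolist())
```

```text
30.45 plane [ -40.9 -141.4  232.4] F [ 1.7 -0.5 -0.4] roterr [-0.    -0.001  0.001] [-0.21  0.09  1.77 -0.    1.28 -1.64]
[16, 20, 24, 28, 32, 36, 40, 44, 48, 52, 56, 60]
-16 t7 [120, 129, 164, 204, 217, 219, 219, 217, 217, 218, 219, 220]
-16 t12 [118, 119, 151, 196, 210, 217, 218, 216, 215, 210, 205, 206]
0 t7 [113, 131, 203, 219, 222, 221, 201, 153, 118, 108, 112, 106]
0 t12 [112, 121, 175, 206, 219, 220, 207, 171, 129, 110, 108, 106]
16 t7 [87, 105, 147, 195, 210, 212, 214, 216, 216, 214, 213, 215]
16 t12 [86, 92, 131, 190, 207, 212, 215, 217, 216, 212, 209, 210]
[124, 128, 132, 136, 140, 144, 148, 152, 156, 160, 164, 168, 172, 176, 180, 184, 188, 192, 196, 200]
-16 t7 [209, 175, 152, 130, 123, 118, 111, 118, 148, 183, 169, 129, 112, 111, 114, 135, 189, 213, 161, 94]
-16 t11 [220, 216, 207, 171, 150, 133, 112, 105, 127, 155, 131, 96, 83, 82, 87, 113, 185, 212, 161, 95]
-16 t12 [218, 217, 201, 159, 135, 121, 108, 112, 138, 156, 122, 91, 85, 84, 89, 114, 186, 214, 162, 96]
0 t7 [151, 129, 126, 134, 172, 214, 195, 213, 187, 201, 165, 125, 111, 109, 109, 111, 133, 176, 177, 134]
0 t11
[... 175 characters left out ...]
09, 214, 186, 155, 178, 178, 135]
16 t7 [152, 152, 157, 141, 145, 151, 130, 109, 135, 178, 161, 126, 112, 111, 115, 126, 159, 217, 222, 220]
16 t11 [172, 187, 192, 166, 158, 155, 143, 138, 160, 187, 170, 143, 133, 141, 155, 149, 162, 216, 222, 220]
16 t12 [173, 187, 183, 161, 157, 152, 140, 133, 151, 172, 151, 134, 137, 145, 163, 151, 163, 217, 223, 221]
z [0, 3, 6, 9, 12, 15, 18, 21, 24, 27, 30, 33, 36, 39]
150 [131, 96, 89, 106, 143, 166, 176, 191, 205, 217, 221, 214, 218, 222]
165 [133, 101, 78, 75, 84, 102, 115, 137, 179, 214, 223, 204, 182, 150]
175 [173, 150, 102, 80, 76, 101, 131, 170, 194, 218, 213, 168, 94, 47]
183 [157, 191, 194, 167, 143, 131, 176, 189, 176, 195, 210, 159, 89, 49]
```

The lever reads fully down: flat along the cap and stiff at 75 N. The lip edge suggests the lock drew the cap up about 1.3 mm. I'll regrip the cap and press it firmly down the bed once.

Call:
servo_tool --deltas '[[[0, 0.15, 0], [0, -0.07, 0], 1], [[0, 0.2, 0], [0, -0.07, 0], 1], [[0, 0.2, 0], [0, -0.07, 0], 1], [[0, 0.15, 0], [0, -0.068, 0], 1], [[0, 0, 0], [0, 0, 0], 1], [[0, 0, 0], [0, 0, 0], 1]]'

```text
time_s: 31.15
eef_pos: [446.2, 168.3, 232.2]
ee_rot: [0.215, 0.07, 0.974, -0.016]
force: [0.8, 0.5, 0.3]
grip_width: 0.99
grip_force: 0.0
```

Run:
```python
from pw import *
p,R0=st()
R=Rtool(YAW,np.radians(25));tgt=P(71,-.5,71);z=R.apply([0,0,1])
a=go(tgt-90*z,R);go(tgt,R,*a)
```

```text
31.15 plane [-38.   -0.4 232.2] F [0.7 0.6 0.3] roterr [0.    0.276 0.001] [ 0.19  0.02  1.91 -0.19  0.81 -1.13]
at [446.2 168.3 232.2] rows 3 tot shift [-0.155 -0.001  0.511] turn [ 0.    -0.002  0.001]
  shift-first per row [-0.0516 -0.0004  0.1702] [ 0.0001 -0.0006  0.0004]  | new-axes shift [-0.153 -0.001  0.511]
at [516.4 157.9 152.6] rows 2 tot shift [-0.    0.    0.45] turn [0. 0. 0.]
  shift-first per row [-0.     0.     0.225] [0. 0. 0.]  | new-axes shift [-0.    0.    0.45]
```

Call:
servo_tool --deltas '[[[-0.075, 0, 0.08], [0, 0, 0], 1], [[-0.078, 0, 0.15], [0, 0, 0], 1], [[0, 0, 0.2], [0, 0, 0], 1], [[0, 0, 0.2], [0, 0, 0], 1], [[0, 0, 0.15], [0, 0, 0], 1], [[0, 0, 0.07], [0, 0, 0], 1], [[0, 0, 0], [0, 0, 0], 1], [[0, 0, 0], [0, 0, 0], 1]]'

```text
time_s: 31.95
eef_pos: [545.1, 152.2, 91.2]
ee_rot: [0.215, 0.072, 0.974, -0.016]
force: [-0.2, 0.2, 0.5]
grip_width: 0.998
grip_force: 0.0
```

Run:
```python
from pw import *
p,R0=st()
R=Rtool(YAW,np.radians(25));go(P(71,-.5,71),R)
```

```text
31.95 plane [62.1 -2.1 91.2] F [-0.3  0.2  0.5] roterr [-0.     0.276 -0.001] [ 0.12  0.4   1.85 -0.24  0.48 -1.12]
at [545.1 152.2  91.2] rows 1 tot shift [0.002 0.008 0.11 ] turn [-0.001 -0.001 -0.001]
  shift-first per row [0.0023 0.0081 0.1101] [-0.0007 -0.0014 -0.001 ]  | new-axes shift [0.003 0.008 0.11 ]
```

Call:
servo_tool --deltas '[[[0, 0.008, 0.06], [0, 0, 0], 1], [[0, 0, 0.048], [0, 0, 0], 1], [[0, 0, 0], [0, 0, 0], 1], [[0, 0, 0], [0, 0, 0], 0.3], [[0, 0, 0], [0, 0, 0], 0.3], [[0, 0, 0], [0, 0, 0], 0.3], [[0, 0, 0], [0, 0, 0], 0.3], [[0, 0, 0], [0, 0, 0], 0.3]]' --squeeze 110

```text
time_s: 32.75
eef_pos: [553.5, 153.4, 71.9]
ee_rot: [0.215, 0.07, 0.974, -0.016]
force: [-7.5, -1.0, 8.5]
grip_width: 0.582
grip_force: 112.5
```

Call:
servo_tool --deltas '[[[0.01, 0, 0.002], [0, 0, 0], 0.3], [[0.01, 0, 0.002], [0, 0, 0], 0.3], [[0.01, 0, 0.003], [0, 0, 0], 0.3], [[0.01, 0, 0.003], [0, 0, 0], 0.3], [[0.01, 0, 0.003], [0, 0, 0], 0.3], [[0, 0, 0], [0, 0, 0], 0.3]]'

```text
time_s: 33.35
eef_pos: [553.6, 153.5, 71.9]
ee_rot: [0.225, 0.07, 0.972, -0.015]
force: [15.5, -14.6, 26.0]
grip_width: 0.582
grip_force: 113.1
```

```bash
python3 w.py
```

```text
33.35 tcp frog [92.4  0.5  0.7] force frog [ 30.1 -12.2   8.7] torque [-2.1  -3.38  1.21] grip 0.582 113
rot err [ 0.002 -0.155  0.   ] [ 0.12  0.45  1.86 -0.28  0.41 -1.07]
```

Call:
servo_tool --deltas '[[[0.01, -0.004, 0.003], [0, 0, 0], 0.3], [[0.01, -0.004, 0.003], [0, 0, 0], 0.3], [[0.01, 0, 0.003], [0, 0, 0], 0.3], [[0.01, 0, 0.003], [0, 0, 0], 0.3], [[0.01, 0, 0.003], [0, 0, 0], 0.3], [[0.01, 0, 0.003], [0, 0, 0], 0.3], [[0, 0, 0], [0, 0, 0], 0.3]]'

```text
time_s: 34.05
eef_pos: [552.8, 153.8, 71.1]
ee_rot: [0.236, 0.07, 0.969, -0.012]
force: [33.4, -19.2, 46.6]
grip_width: 0.581
grip_force: 113.9
```

```bash
python3 w.py
```

```text
34.05 tcp frog [91.3  0.7  0.6] force frog [ 57.3 -14.2  12.7] torque [-2.57 -7.18  1.01] grip 0.581 114
rot err [ 0.006 -0.141 -0.002] [ 0.12  0.44  1.88 -0.31  0.37 -1.05]
```

Call:
servo_tool --deltas '[[[0.012, 0, 0.003], [0, 0, 0], 0.3], [[0.012, 0, 0.003], [0, 0, 0], 0.3], [[0, 0, 0], [0, 0, 0], 0.3], [[0, 0, 0], [0, 0, 0], 0.3]]'

```text
time_s: 34.45
eef_pos: [552.4, 153.9, 70.8]
ee_rot: [0.24, 0.069, 0.968, -0.012]
force: [42.1, -26.8, 55.4]
grip_width: 0.585
grip_force: 113.7
```

Call:
servo_tool --deltas '[[[0, 0, 0], [0, 0, 0], 0.7], [[0, 0, 0], [0, 0, 0], 0.9], [[0, 0, 0], [0, 0, 0], 1], [[0, 0, -0.1], [0, 0, 0], 1], [[0, 0, -0.2], [0, 0, 0], 1], [[0, 0, -0.2], [0, 0, 0], 0.6], [[0, 0, -0.15], [0, 0, 0], 0], [[0, -0.1, -0.1], [0, 0, 0], 0]]'

```text
time_s: 35.25
eef_pos: [466.3, 145.6, 190.5]
ee_rot: [0.215, 0.069, 0.974, -0.015]
force: [0.4, -0.4, -0.6]
grip_width: 0.518
grip_force: 0.0
```

Call:
servo_tool --deltas '[[[0, -0.2, 0], [0, 0, 0], 0], [[0, -0.2, 0], [0, 0, 0], 0], [[0, -0.2, 0], [0, 0, 0], 0], [[0, -0.2, 0], [0, 0, 0], 0], [[0, 0, 0], [0, 0, 0], 0]]'

```text
time_s: 35.75
eef_pos: [443.3, -17.6, 188.6]
ee_rot: [0.214, 0.074, 0.974, -0.016]
force: [0.2, -0.2, -0.7]
grip_width: 0.001
grip_force: 0.0
```

Run:
```python
from pw import *
from prof import prof
p,R0=st()
t=optics.capture("top");s=optics.capture("side");cv2.imwrite("t13.png",t);cv2.imwrite("s13.png",s)
xs=np.arange(16,100,4);print(xs.tolist())
for y in (-16,0,16):
    for f in ("t7","t9","t12","t13"): print(y,f,prof(cv2.imread(f+".png"),y,13.5,xs).tolist())
xs=np.arange(144,204,4);print(xs.tolist())
for y in (-16,0,16):
    for f in ("t11","t12","t13"): print(y,f,prof(cv2.imread(f+".png"),y,18.5,xs).tolist())
```

```text
35.75 plane [ -14.1 -184.8  188.6] F [ 0.2 -0.2 -0.7] roterr [-0.001  0.275 -0.004] [-0.36 -0.04  2.09  0.14  0.67 -1.87]
[16, 20, 24, 28, 32, 36, 40, 44, 48, 52, 56, 60, 64, 68, 72, 76, 80, 84, 88, 92, 96]
-16 t7 [120, 129, 164, 204, 217, 219, 219, 217, 217, 218, 219, 220, 220, 220, 221, 221, 221, 221, 221, 221, 221]
-16 t9 [118, 114, 127, 159, 200, 215, 218, 217, 216, 217, 219, 220, 220, 220, 219, 220, 221, 221, 221, 221, 220]
-16 t12 [118, 119, 151, 196, 210, 217, 218, 216, 215, 210, 205, 206, 217, 219, 220, 221, 221, 221, 221, 220, 220]
-16 t13 [121, 130, 159, 191, 205, 212, 212, 210, 211, 214, 217, 218, 217, 216, 208, 214, 219, 220, 220, 220, 220]
0 t7 [113, 131, 203, 219, 222, 221, 201, 153, 118, 108, 112, 106, 111, 144, 185, 196, 194, 190, 150, 124, 114]
0 t9 [109, 108, 125, 183, 213, 219, 217, 197, 147, 114, 108, 103, 110, 144, 185, 196, 192, 177, 184, 149, 123]
0 t12 [112, 121, 175, 206, 219, 220, 207, 171, 129, 110, 108, 106, 116, 149, 186, 197, 195, 190, 151, 125, 115]
0 t13 [114, 132, 194, 213, 219, 215, 190, 143, 116, 109, 113, 110, 117, 148, 185, 196, 191, 170, 134, 117
[... 558 characters left out ...]
5, 131, 96, 83, 82, 87, 113, 185, 212, 161, 95]
-16 t12 [121, 108, 112, 138, 156, 122, 91, 85, 84, 89, 114, 186, 214, 162, 96]
-16 t13 [121, 112, 120, 147, 153, 114, 87, 84, 84, 88, 114, 186, 214, 163, 95]
0 t11 [215, 217, 218, 218, 218, 218, 219, 219, 211, 217, 187, 154, 177, 177, 134]
0 t12 [220, 219, 219, 220, 220, 220, 220, 219, 209, 214, 186, 155, 178, 178, 135]
0 t13 [219, 219, 220, 220, 220, 220, 220, 220, 217, 194, 152, 143, 178, 178, 135]
16 t11 [155, 143, 138, 160, 187, 170, 143, 133, 141, 155, 149, 162, 216, 222, 220]
16 t12 [152, 140, 133, 151, 172, 151, 134, 137, 145, 163, 151, 163, 217, 223, 221]
16 t13 [150, 141, 148, 171, 174, 148, 138, 137, 137, 145, 136, 159, 217, 223, 221]
```

Run:
```python
from pw import *
zs=np.arange(3,48,3);print("z",zs.tolist())
for x in (160,168,175,181):
  for f in ("s9","s12","s13"):
    g=cv2.cvtColor(cv2.imread(f+".png"),cv2.COLOR_BGR2GRAY).astype(np.float32)
    q=np.array([proj("side",F(x,-12,z)) for z in zs],np.float32)
    print(x,f,cv2.remap(g,q[:,:1].copy(),q[:,1:].copy(),1)[:,0].astype(int).tolist())
p,R0=st();R=Rtool(YAW)
a=go(P(60,-20,215),R);go(P(117,-.5,185),R,*a)
```

```text
z [3, 6, 9, 12, 15, 18, 21, 24, 27, 30, 33, 36, 39, 42, 45]
160 s9 [94, 82, 94, 126, 163, 155, 155, 185, 211, 222, 215, 214, 200, 157, 99]
160 s12 [95, 82, 81, 97, 100, 126, 152, 184, 214, 224, 215, 217, 202, 158, 100]
160 s13 [92, 79, 76, 84, 85, 108, 126, 171, 208, 221, 210, 210, 196, 153, 96]
168 s9 [106, 83, 73, 83, 97, 112, 140, 171, 207, 224, 220, 171, 120, 69, 47]
168 s12 [106, 82, 72, 84, 103, 124, 154, 180, 214, 227, 202, 147, 109, 67, 46]
168 s13 [102, 80, 71, 83, 102, 122, 154, 180, 210, 223, 212, 162, 116, 66, 44]
175 s9 [122, 88, 76, 76, 101, 130, 162, 181, 207, 222, 205, 123, 59, 32, 32]
175 s12 [150, 102, 80, 76, 101, 131, 170, 194, 218, 213, 168, 94, 47, 31, 33]
175 s13 [145, 98, 78, 74, 98, 128, 166, 189, 214, 208, 164, 91, 46, 31, 32]
181 s9 [174, 155, 130, 101, 121, 164, 185, 182, 202, 218, 190, 121, 59, 38, 36]
181 s12 [179, 161, 135, 113, 126, 163, 186, 185, 209, 212, 164, 90, 49, 39, 37]
181 s13 [174, 157, 131, 110, 123, 159, 181, 176, 189, 192, 159, 93, 48, 38, 37]
35.85 plane [ -14.2 -181.6  188.6] F [-0.7  1.1 -0.5] roterr [-0.     0.275 -0.002] [-0.35 -0.04  2.09  0.14  0.67 -1.86]
at [443.6 -14.4 188.6] rows 4 tot shift [-0.39   0.809  0.035] turn [-0.     0.275 -0.002]
  shift-first per row [-0.0976  0.2022  0.0088] [-0.0001  0.0688 -0.0004]  | new-axes shift [-0.371  0.808 -0.132]
at [540.4 134.7 215. ] rows 2 tot shift [-0.285  0.097  0.15 ] turn [0. 0. 0.]
  shift-first per row [-0.1425  0.0487  0.075 ] [0. 0. 0.]  | new-axes shift [-0.285  0.097  0.15 ]
```

The lever lies flat along the cap and the cap is fully down: hole edge at 42.2, against 43.1 for the hooked reference. I'll give one last firm press on the lever to be sure.

Call:
servo_tool --deltas '[[[0, 0.1, -0.1], [0, 0.07, 0], 0], [[0, 0.15, -0.1], [0, 0.07, 0], 0], [[0, 0.15, 0], [0, 0.07, 0], 0], [[0, 0.2, 0], [0, 0.065, 0], 0], [[-0.1, 0.2, 0], [0, 0, 0], 0], [[-0.15, 0.1, 0], [0, 0, 0], 0], [[-0.15, 0, 0], [0, 0, 0], 0], [[0, 0, 0], [0, 0, 0], 0]]'

```text
time_s: 36.65
eef_pos: [536.0, 156.6, 224.8]
ee_rot: [0.0, 0.071, 0.997, -0.001]
force: [-0.5, -0.3, -1.2]
grip_width: -0.002
grip_force: 0.0
```

Run:
```python
from pw import *
p,R0=st();go(P(117,-.5,156),Rtool(YAW))
```

```text
36.65 plane [ 52.5   0.9 224.8] F [-0.4 -0.4 -1.2] roterr [-0.001  0.     0.001] [ 0.08  0.39  1.4  -0.    1.35 -1.35]
at [536.  156.6 224.8] rows 2 tot shift [-0.322 -0.007  0.344] turn [-0.001  0.     0.001]
  shift-first per row [-0.1612 -0.0037  0.172 ] [-0.0005  0.0002  0.0007]  | new-axes shift [-0.323 -0.007  0.344]
```

Call:
servo_tool --deltas '[[[-0.16, -0.007, 0.05], [0, 0, 0], 0], [[-0.163, 0, 0.12], [0, 0, 0], 0], [[0, 0, 0.12], [0, 0, 0], 0], [[0, 0, 0.054], [0, 0, 0], 0], [[0, 0, 0], [0, 0, 0], 0], [[0, 0, 0.02], [0, 0, 0], 0], [[0, 0, 0.02], [0, 0, 0], 0], [[0, 0, 0], [0, 0, 0], 0]]'

```text
time_s: 37.45
eef_pos: [598.9, 144.1, 151.2]
ee_rot: [0.002, 0.072, 0.997, 0.0]
force: [-0.7, 1.3, 3.4]
grip_width: -0.001
grip_force: 1.4
```

Run:
```python
from pw import *
p,R0=st()
```

```text
37.45 plane [116.5  -2.3 151.2] F [-0.9  1.2  3.4] roterr [ 0.     0.003 -0.   ] [ 0.05  0.58  1.32 -0.    1.24 -1.38]
```

Call:
servo_tool --deltas '[[[0, 0, 0.02], [0, 0, 0], 0], [[0, 0, 0.02], [0, 0, 0], 0], [[0, 0, 0.01], [0, 0, 0], 0], [[0, 0, 0], [0, 0, 0], 0], [[0, 0, 0], [0, 0, 0], 0]]'

```text
time_s: 37.95
eef_pos: [600.9, 144.2, 148.1]
ee_rot: [0.007, 0.072, 0.997, 0.0]
force: [-12.9, -1.4, 43.4]
grip_width: -0.002
grip_force: 21.8
```

Run:
```python
from pw import *
p,R0=st()
```

```text
37.95 plane [118.6  -1.9 148.1] F [-12.5  -3.3  43.4] roterr [0.001 0.009 0.   ] [ 0.05  0.58  1.32 -0.    1.23 -1.38]
```

Call:
servo_tool --deltas '[[[0.01, 0, 0.015], [0, 0, 0], 0], [[0, 0, 0.015], [0, 0, 0], 0], [[0, 0, 0], [0, 0, 0], 0], [[0, 0, 0], [0, 0, 0], 0]]'

```text
time_s: 38.35
eef_pos: [601.7, 144.1, 146.7]
ee_rot: [0.012, 0.072, 0.997, 0.001]
force: [-14.1, -1.8, 66.6]
grip_width: -0.001
grip_force: 33.1
```

Call:
servo_tool --deltas '[[[0, 0, 0.012], [0, 0, 0], 0], [[0, 0, 0.005], [0, 0, 0], 0], [[0, 0, 0], [0, 0, 0], 0], [[0, 0, 0], [0, 0, 0], 0]]'

```text
time_s: 38.75
eef_pos: [602.5, 144.1, 145.8]
ee_rot: [0.014, 0.072, 0.997, 0.001]
force: [-18.1, -2.7, 80.8]
grip_width: -0.001
grip_force: 40.1
```

Run:
```python
from pw import *
p,R0=st()
```

```text
38.75 plane [120.1  -1.8 145.8] F [-17.5  -5.3  80.8] roterr [0.002 0.017 0.   ] [ 0.05  0.58  1.33 -0.    1.21 -1.38]
```

Force rises linearly and matches the earlier press, so the lever is on its stop. Retract well clear and do a final check.

Call:
servo_tool --deltas '[[[0, 0, -0.06], [0, 0, 0], 0], [[0, 0, -0.15], [0, 0, 0], 0], [[0, 0, -0.2], [0, 0, 0], 0], [[0.2, 0, -0.1], [0, 0, 0], 0], [[0.2, -0.15, 0], [0, 0, 0], 0], [[0.2, -0.2, 0], [0, 0, 0], 0], [[0.2, -0.2, 0], [0, 0, 0], 0], [[0, -0.2, 0], [0, 0, 0], 0]]'

```text
time_s: 39.55
eef_pos: [423.5, 27.1, 232.7]
ee_rot: [0.001, 0.072, 0.997, -0.0]
force: [1.3, -1.4, -0.0]
grip_width: -0.002
grip_force: 0.0
```

Run:
```python
from pw import *
from prof import prof
p,R0=st()
t=optics.capture("top");s=optics.capture("side");cv2.imwrite("t14.png",t);cv2.imwrite("s14.png",s)
xs=np.arange(16,64,4);print(xs.tolist())
for y in (-16,0,16):
    for f in ("t7","t13","t14"): print(y,f,prof(cv2.imread(f+".png"),y,13.5,xs).tolist())
xs=np.arange(150,204,4)
for y in (-16,0,16):
    for f in ("t13","t14"): print(y,f,prof(cv2.imread(f+".png"),y,18.5,xs).tolist())
zs=np.arange(3,48,3)
for x in (160,168,175,181):
  for f in ("s13","s14"):
    g=cv2.cvtColor(cv2.imread(f+".png"),cv2.COLOR_BGR2GRAY).astype(np.float32)
    q=np.array([proj("side",F(x,-12,z)) for z in zs],np.float32)
    print(x,f,cv2.remap(g,q[:,:1].copy(),q[:,1:].copy(),1)[:,0].astype(int).tolist())
```

```text
39.55 plane [ -40.1 -143.4  232.7] F [ 1.5 -1.2 -0. ] roterr [-0.     0.002  0.001] [-0.21  0.09  1.77 -0.    1.28 -1.64]
[16, 20, 24, 28, 32, 36, 40, 44, 48, 52, 56, 60]
-16 t7 [120, 129, 164, 204, 217, 219, 219, 217, 217, 218, 219, 220]
-16 t13 [121, 130, 159, 191, 205, 212, 212, 210, 211, 214, 217, 218]
-16 t14 [121, 129, 159, 194, 212, 215, 214, 213, 214, 215, 217, 218]
0 t7 [113, 131, 203, 219, 222, 221, 201, 153, 118, 108, 112, 106]
0 t13 [114, 132, 194, 213, 219, 215, 190, 143, 116, 109, 113, 110]
0 t14 [112, 128, 193, 214, 219, 218, 196, 145, 116, 110, 115, 111]
16 t7 [87, 105, 147, 195, 210, 212, 214, 216, 216, 214, 213, 215]
16 t13 [90, 117, 162, 201, 212, 212, 215, 217, 214, 211, 210, 214]
16 t14 [89, 111, 155, 199, 211, 213, 215, 215, 214, 212, 211, 214]
-16 t13 [110, 134, 161, 132, 97, 85, 84, 85, 99, 147, 201, 190, 129, 85]
-16 t14 [111, 134, 162, 133, 98, 86, 84, 86, 99, 148, 201, 189, 129, 85]
0 t13 [219, 220, 220, 220, 220, 220, 219, 211, 174, 133, 154, 202, 152, 118]
0 t14 [219, 220, 221, 221, 221, 221, 220, 211, 176, 134, 154, 202, 153, 118]
16 t13 [137, 159, 182, 158, 141, 137, 137, 143, 139, 146, 189, 221, 223, 221]
16 t14 [133, 149, 178, 156, 140, 136, 135, 143, 139, 147, 190, 221, 223, 221]
160 s13 [92, 79, 76, 84, 85, 108, 126, 171, 208, 221, 210, 210, 196, 153, 96]
160 s14 [94, 81, 77, 87, 87, 108, 129, 175, 213, 224, 215, 216, 201, 158, 99]
168 s13 [102, 80, 71, 83, 102, 122, 154, 180, 210, 223, 212, 162, 116, 66, 44]
168 s14 [106, 82, 72, 84, 104, 125, 158, 185, 215, 227, 215, 164, 114, 67, 46]
175 s13 [145, 98, 78, 74, 98, 128, 166, 189, 214, 208, 164, 91, 46, 31, 32]
175 s14 [149, 101, 79, 76, 101, 132, 171, 194, 218, 212, 168, 93, 48, 32, 34]
181 s13 [174, 157, 131, 110, 123, 159, 181, 176, 189, 192, 159, 93, 48, 38, 37]
181 s14 [178, 160, 135, 114, 127, 164, 187, 182, 196, 209, 171, 101, 50, 39, 37]
```

Nothing moved: cap hooked, lever down, iron seated. Handing in.

```bash
python3 -c "
from rig import ctrl
print(ctrl.finish_job())"
```

```text
the job is handed in; nothing more can be done
None
```

I handed the job in at about 40 s: the iron is on the dog, the lever cap is hooked under the screw head and its lever is pressed down; the seating of cap and lever was checked only from image brightness profiles and forces, because my ten picture views were used up.

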